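Refit a power-supply chassis

ROBOT

A 7-joint arm with a two-finger parallel gripper is mounted at the origin on the work surface. World frame = base frame: x ahead of the robot, y to its left, z up, the work surface at z = 0. Lengths are in m, angles in rad, forces in N, time in s.
With the tool pointing down it reaches from about 0.425 to 0.925 m from the base axis. Payload 6.8 kg.
Tool frame: the origin (TCP) lies between the finger pads; the fingertips stand r.tips_ahead ahead of it and the grasp point (between the pads) lies 5 mm behind it (r.tips_ahead is the distance from the TCP to the fingertips, in m); z points along the fingers, y is the line along which they close (so a half turn about z gives the same grasp; the last joint's range is limited). The gripper opens to 85 mm and grips with 20 to 120 N. Pads are 22 mm wide; open, the fingers measure 114 mm over their backs; the gripper's body (76 mm by 85 mm) begins 54 mm behind the grasp point. The pads swing forward as they close: fully open they stand 13 mm farther back than shut.
Start: joints at [-1.366, 0.477, 0.022, 1.555, -0.011, 1.109, -0.083], TCP at [0.208, 0.642, 0.245] pointing down, gripper open.
Joint ranges: [-2.96, 2.96], [-0.34, 2.1], [-1.41, 1.46], [0.24, 2.44], [-1.37, 4.51], [0.17, 1.92], [-2.96, 2.96]. Speed limits (rad/s): [2.39, 2.39, 3.14, 3.14, 3.14, 3.14, 3.14].

INTERFACE

Orientations are given as a rotation vector (axis times angle).
In Python, from bench import r gives the robot as it stands.
- The arm moves only by the tool move_arm, never from a script. Its argument "rows" is one flat list of numbers, 4 for each row, row after row: the shift along the tool's x, y, z in cm, then the turn about the tool's z in degrees. In form: [tx, ty, tz, twist, tx, ty, tz, twist, ...]. A call has 1 to 10 rows; each row is the pose to reach, as a shift and turn from the pose commanded when the call began, along the tool's axes at that moment; what a row does not reach only later rows make up. A row lasts 1/8 s, in which the tool goes at most 62.5 mm and 10.7 degrees, less where a joint would pass 70% of its speed; a pose out of reach is approached as far as the arm can. A call with a gripper value outside its range is refused whole. "fingers" is the opening, from 0 (shut) to 1 (fully open), set as the call begins (left out, the last holds). The fingers move at their own pace and stop on an object; "newtons" is the grip in N (left out, the last holds). Time passes only in rows, so rows that repeat a pose let the fingers close. It gives the time, the measured TCP pose, the force, the opening and the grip force at its end, in the units of the state.
- r.get_obs(): the state, without advancing time (a new reading comes with each control period).
- r.grab_frame(name): name is "side" or "top" or "wrist"; returns the picture (420x560x3 uint8, blue, green, red); there is no depth.
- r.camera_params(name): a dict with "fx", "fy", "cx", "cy" (pixels), "k1" (the pictures are not rectified: a ray, as slopes to the right and down, at radius r is drawn at 1 + k1 r^2 times it, then the intrinsics apply), "world_from_camera" (4x4, takes a point from camera to world coordinates). Camera axes: x right, y down, z forward; pixel columns grow to the right and rows downward; lengths in m; the calibration is good to about 2 mm. A picture is of the moment at which its call begins: read the wrist's pose just before it. camera_params takes no time and is no camera call; for the wrist camera it gives the pose at the moment of the call.
- r.hand_in(): hands the job in; it is judged then, once.
The state is a dict: "clock": time; "joints": joint angles; "qvel": joint speeds; "tau": joint torques, N m; "tcp_pos": TCP position; "orientation": TCP orientation; "contact_force": force on the tool from outside, world axes, zero at the start; "moment": the same for the moment, N m; "grip_width": finger opening in m; "gripper_force": force on a finger pad.
Only numpy, scipy, OpenCV 4.12 (cv2) and the standard library are available. Lean on these libraries where they do the work, as an engineer would, in place of code of your own. Each camera call takes 0.05 s, during which the arm holds its last target. There are 200 camera calls.

TASK

Get this power-supply chassis ready to go back: with the abrasive block, rub bright the bare aluminium rail along its front, on which the cover will land: lay the block flat along the rail and sweep it from the rail's left end (as seen from the robot) to its right end and back, twice over, each time going on until the end of the block is level with the end of the rail, with a light and steady pressure that squeezes the sprung sole about half way. Put the block away on the middle of the grey tool mat, slide every module from the black stand fully home into a slot of the chassis (any slot, one each), and swing the clear cover fully shut over them. Leave the other things on the bench where they are.

Things in the scene. Friction and masses are not known exactly. Their poses are not given: they have to be found in the camera images.
- chassis: grey chassis 118 (x) x 198 (y) x 112 (z) mm, fixed on the bench, left or right, open at the top; origin at the centre of its underside, x away from the robot, y to the robot's left, may be turned some degrees. Walls 4 mm, inner opening 110 x 190 mm, 5 mm floor. Four slots side by side along y, 40 mm apart, each for one module with its faces across y; a home module's handle ends 6 mm under the rim
- slot1 (a point): slot 1 of 4, counted from the left (+y): centre of its floor, 5 mm above the chassis origin, where a home module's origin lies. 14 mm wide (y), 94 mm long (x), between black guides at its two ends (33 to 55 mm from the middle in x), 60 mm high above the bench; between slots the guide tops rise as 45 degree ridges to 73 mm and lead a module in
- slot2 (a point): slot 2 of 4, counted from the left (+y): centre of its floor; as slot1
- slot3 (a point): slot 3 of 4, counted from the left (+y): centre of its floor; as slot1
- slot4 (a point): slot 4 of 4, counted from the left (+y): centre of its floor; as slot1
- rail: bare aluminium rail along the near (-x) top edge of the chassis, fixed to it: 24 (x) x 198 (y) x 4 mm, its centre line 67 mm to the near side of the chassis centre; origin at the centre of its TOP face (112 mm above the bench), axes as the chassis: +y is the left end
- cover (a joint): hinge angle of the clear, dark-edged cover (134 x 198 x 5 mm, edges 7): 0 shut, lying level on the rail; grows as it opens; starts near upright at 1.65 to 1.8, stop at 1.85. The hinge is stiff (0.26 N m): the cover stays wherever it is left and must be swung down all the way, needing 1 to 3 N at its free edge
- cover_hinge (a point): middle of the cover's hinge line, along the chassis y at the far (+x) top edge, 59 mm beyond the chassis centre, 113 mm above its origin; its axes turn with the cover: -x points from the hinge to the free edge, z is the outer face's normal (up when shut); outer face at z = 5 mm
- cover_tab (a point): centre of the black finger tab in the middle of the cover's free edge, 20 mm (outward) x 44 (y) x 10 mm (thickness), 142 mm from the hinge line
- stand: black slotted stand 116 (x) x 164 (y) mm, fixed on the bench, origin at the centre of its underside; four places along y at +60, +20, -20, -60 mm, each 16 mm wide between guides 36 mm high; a module stands on its base plate, 6 mm above the stand's origin, faces across y. Some places are empty
- module1: plug-in module: flat aluminium case 90 (x) x 12 (y) x 65 (z) mm, origin at the centre of its underside, z up; on top a black pull handle: web 40 (x) x 8 (y) mm, 65 to 97 mm above the origin, with a lip 12 mm thick (y) at 97 to 101 mm; 0.14 to 0.24 kg. All modules are alike, fit either way round, and start upright in the stand. None if absent
- module2: plug-in module: flat aluminium case 90 (x) x 12 (y) x 65 (z) mm, origin at the centre of its underside, z up; on top a black pull handle: web 40 (x) x 8 (y) mm, 65 to 97 mm above the origin, with a lip 12 mm thick (y) at 97 to 101 mm; 0.14 to 0.24 kg. All modules are alike, fit either way round, and start upright in the stand. None if absent
- module3: plug-in module: flat aluminium case 90 (x) x 12 (y) x 65 (z) mm, origin at the centre of its underside, z up; on top a black pull handle: web 40 (x) x 8 (y) mm, 65 to 97 mm above the origin, with a lip 12 mm thick (y) at 97 to 101 mm; 0.14 to 0.24 kg. All modules are alike, fit either way round, and start upright in the stand. None if absent
- module4: plug-in module: flat aluminium case 90 (x) x 12 (y) x 65 (z) mm, origin at the centre of its underside, z up; on top a black pull handle: web 40 (x) x 8 (y) mm, 65 to 97 mm above the origin, with a lip 12 mm thick (y) at 97 to 101 mm; 0.14 to 0.24 kg. All modules are alike, fit either way round, and start upright in the stand. None if absent
- block: wooden abrasive block. Dark sole 48 (x) x 78 (y) x 12 mm; wooden base 50 x 80 mm, 12 to 24 mm above the origin; grip ridge 22 (x) x 64 (y) mm, 24 to 52 mm. Origin: centre of the sole's underside when not pressed; long axis y. The sole gives on a spring, 1.2 N per mm, travel 8 mm; resting, it gives about 1 mm (origin reads lower); 0.14 kg. Starts on the bench between chassis and stand
- toolmat: flat grey rubber tool mat 120 (x) x 160 (y) x 4 mm, fixed on the bench between chassis and stand, farther from the robot than the block; origin at the centre of its underside
- screwdriver: blue-handled screwdriver lying on the bench; leave alone
- reel: steel wire reel, 56 mm across, 38 mm high, standing on the bench; leave alone
- tin: small red tin, 54 mm across, 35 mm high; leave alone
Mind the look-alikes: they are no part of the job. There is more than one size of the toolmat; the job needs the largest.

How it is judged:
By the outcome, as a careful person would: the job done as asked, in the order asked, and still so for the second after the job is handed in, with the robot touching nothing.
Of module1, module2, module3, module4 only 2 to 4 are there at a start; the rules pass over those that are not, and their reading is None.
At some moment in a run one of block may be knocked a few centimetres aside while the robot is not near it.
Once in a run the grip may slacken for a moment while it holds something.
It also fails if it takes over 210 s, if anything falls off the work surface, if the arm or the gripper's body presses on something with over 40 N, if the wrist force passes 120 N, or if a joint passes its speed limit or range.

## Working session

There is one attempt and no reset: what is moved stays moved. The work goes in short steps, Python scripts to look and compute and a tool call to move; the robot and the scene stay as the last step left them, time stands still between calls to the robot, and variables do not carry over. Pictures are saved under pics/ and viewed, at most 14 in all, crops included, and the job is handed in when it is done.

Besides the shell and the picture viewer there is one more tool, called by a JSON object that holds its "method" and its "body". move_arm: Moves the arm, as the interface text tells. Its arguments: {"type":"object","properties":{"rows":{"type":"array"},"fingers":{"type":"number"},"newtons":{"type":"number"}},"required":["rows"]}

```bash
ls; mkdir -p pics; python3 - <<'E'
from bench import r
import cv2,numpy as np
np.set_printoptions(precision=4,suppress=True)
print(r.get_obs(), r.tips_ahead)
for n in("side","top","wrist"):
    p=r.camera_params(n);print(n,p)
    cv2.imwrite(f"pics/{n}0.png",r.grab_frame(n))
a=[cv2.imread(f"pics/{n}0.png") for n in("side","top")]
E
```

```text
pics
{'clock': 0.0, 'joints': array([-1.3661,  0.4778,  0.0223,  1.5564, -0.0115,  1.1093, -0.0831]), 'qvel': array([-0.0008, -0.0003, -0.0007,  0.0019, -0.0001, -0.001 ,  0.0003]), 'tau': array([  0.0019, -59.646 ,   1.6081, -28.1197,   0.0122,   0.0092,
        -0.    ]), 'tcp_pos': array([0.2075, 0.6417, 0.2443]), 'orientation': array([-0.4892, -3.1031,  0.0028]), 'contact_force': array([-0.3312, -0.1441,  0.6958]), 'moment': array([-0.0115,  0.027 ,  0.0414]), 'gripper_force': 0.0, 'grip_width': 0.0854770848203986} 0.014
side {'fx': 461.0088862837658, 'fy': 461.0088862837658, 'cx': 275.51879356500416, 'cy': 213.86724211250734, 'k1': 0.048594541602652835, 'world_from_camera': array([[-0.8222,  0.4302, -0.3727,  0.9399],
       [ 0.5692,  0.617 , -0.5434,  0.5894],
       [-0.0038, -0.6589, -0.7522,  0.9053],
       [ 0.    ,  0.    ,  0.    ,  1.    ]])}
top {'fx': 453.4200708178885, 'fy': 453.4200708178885, 'cx': 277.4980662406487, 'cy': 209.4659677734684, 'k1': -0.02255269738951138, 'world_from_camera': array([[-0.0003, -0.9852,  0.1717,  0.3602],
       [-0.9997, -0.0038, -0.0238,  0.0022],
       [ 0.0241, -0.1717, -0.9849,  1.0615],
       [ 0.    ,  0.    ,  0.    ,  1.    ]])}
wrist {'fx': 331.7870153277061, 'fy': 331.7870153277061, 'cx': 286.2348171280749, 'cy': 215.18707692128402, 'k1': 0.005723682452293111, 'world_from_camera': array([[ 0.3064,  0.9026,  0.3023,  0.1297],
       [ 0.9519, -0.2898, -0.0997,  0.6676],
       [-0.0024,  0.3183, -0.948 ,  0.3726],
       [ 0.    ,  0.    ,  0.    ,  1.    ]])}
```

View pics/top0.png

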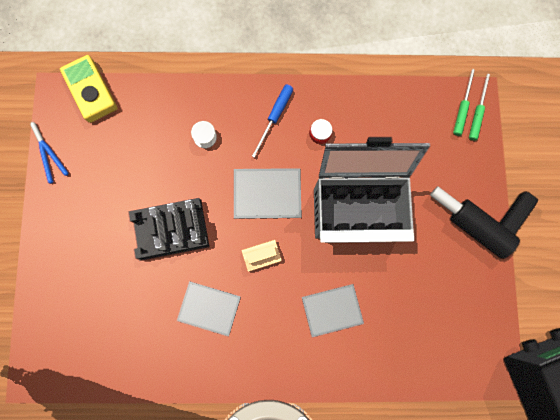

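View pics/side0.png

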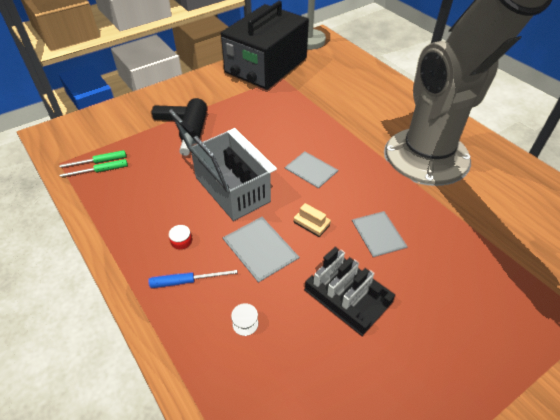

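```bash
python3 - <<'E'
import cv2
t=cv2.imread("pics/top0.png");s=cv2.imread("pics/side0.png")
def crop(im,x,y,w,h,k,n):
    c=cv2.resize(im[y:y+h,x:x+w],None,fx=k,fy=k,interpolation=cv2.INTER_CUBIC)
    for i in range(x-x%20+20,x+w,20): cv2.putText(c,str(i),(int((i-x)*k),10),0,.35,(0,255,255));cv2.line(c,(int((i-x+.5)*k),12),(int((i-x+.5)*k),18),(0,255,255))
    for j in range(y-y%20+20,y+h,20): cv2.putText(c,str(j),(0,int((j-y)*k)),0,.35,(0,255,255));cv2.line(c,(22,int((j-y+.5)*k)),(28,int((j-y+.5)*k)),(0,255,255))
    cv2.imwrite(n,c)
crop(t,122,125,318,155,2.5,"pics/topc.png")
crop(s,170,95,235,240,2.5,"pics/sidec.png")
E
```

```text
(no output)
```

View pics/topc.png

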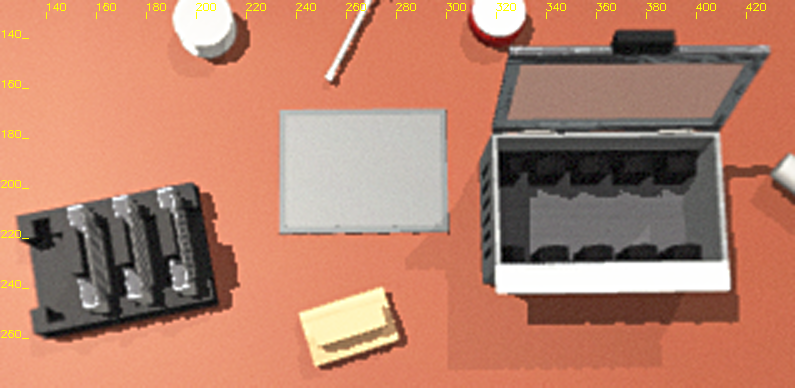

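View pics/sidec.png

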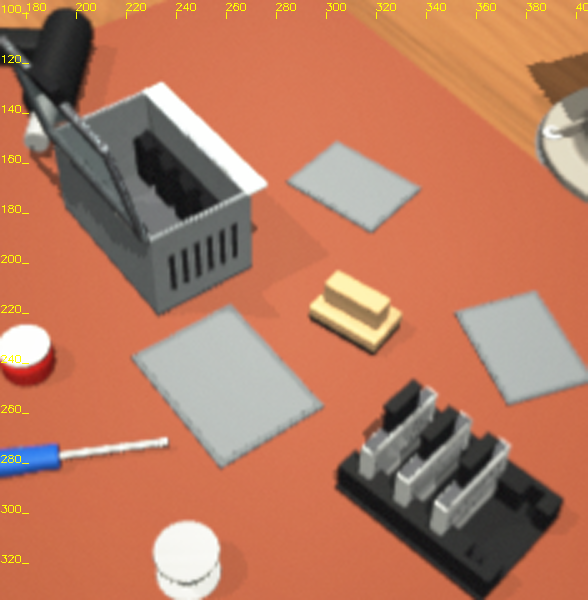

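```bash
cat >h.py <<'E'
from bench import r
import numpy as np,cv2
from scipy.spatial.transform import Rotation as R
from scipy.optimize import least_squares
np.set_printoptions(precision=4,suppress=True)
def proj(P,p):
    T=np.linalg.inv(p["world_from_camera"]);c=T[:3,:3]@np.asarray(P,float)+T[:3,3]
    s=c[:2]/c[2];s=s*(1+p["k1"]*(s@s));return np.array([p["fx"]*s[0]+p["cx"],p["fy"]*s[1]+p["cy"]])
def ray(uv,p):
    d=np.array([(uv[0]-p["cx"])/p["fx"],(uv[1]-p["cy"])/p["fy"]]);s=d.copy()
    for _ in range(10): s=d/(1+p["k1"]*(s@s))
    T=p["world_from_camera"];return T[:3,3],T[:3,:3]@np.array([s[0],s[1],1])
def atz(uv,p,z):
    o,d=ray(uv,p);return o+d*(z-o[2])/d[2]
def tri(obs): # [(uv,p)..]
    A=np.zeros((3,3));b=np.zeros(3);L=[]
    for uv,p in obs:
        o,d=ray(uv,p);d=d/np.linalg.norm(d);M=np.eye(3)-np.outer(d,d);A+=M;b+=M@o;L.append((o,M))
    X=np.linalg.solve(A,b);return X,max(np.linalg.norm(M@(X-o)) for o,M in L)*1000
def fit(obs,x0,z0): # obs [(local mm, uv, p)]; solves x,y,yaw(deg)
    def W(x,l):
        a=np.radians(x[2]);l=np.array(l)/1000;return [x[0]+np.cos(a)*l[0]-np.sin(a)*l[1],x[1]+np.sin(a)*l[0]+np.cos(a)*l[1],z0+l[2]]
    f=lambda x:np.concatenate([proj(W(x,l),p)-uv for l,uv,p in obs])
    s=least_squares(f,x0,loss="soft_l1",x_scale=[.01,.01,1]);return s.x,f(s.x).reshape(-1,2)
def go(P,yaw,tool=None):
    """shift (cm) in tool axes and twist (deg) to bring TCP to P with tool y axis along world yaw (deg), mod 180"""
    o=r.get_obs();Rm=R.from_rotvec(o["orientation"]).as_matrix()
    t=Rm.T@(np.asarray(P)-o["tcp_pos"])*100
    cur=np.degrees(np.arctan2(Rm[1,1],Rm[0,1]))
    dw=(yaw-cur+90)%180-90
    return np.append(t,-dw).round(2),cur
def st():
    o=r.get_obs();Rm=R.from_rotvec(o["orientation"]).as_matrix()
    print("t",round(o["clock"],2),"tcp",o["tcp_pos"],"F",o["contact_force"],"w",round(o["grip_width"],4),"g",o["gripper_force"],"\n",Rm.round(4).tolist(),"j",o["joints"])
E
python3 - <<'E'
from h import *
T=r.camera_params("top");S=r.camera_params("side")
t=lambda x,y:np.array([(x+.5)/2.5-.5+122,(y+.5)/2.5-.5+125]);s=lambda x,y:np.array([(x+.5)/2.5-.5+170,(y+.5)/2.5-.5+95])
for n,a,b in[("railNL",t(496,292),s(267,184)),("railNR",t(730,291),s(165,82)),("rimFL",t(493,133),s(148,239)),("tab?",t(645,31),s(0,0)),
 ("matFL",t(279,110),s(221,467)),("matFR",t(447,110),s(132,357)),("matNR",t(447,233),s(230,306)),("matNL",t(279,233),s(322,407))]:
    print(n,*tri([(a,T),(b,S)]))
o=[((-79,99,112),t(496,292),T),((-79,99,112),s(267,184),S),((-79,-99,112),t(730,291),T),((-79,-99,112),s(165,82),S),((59,99,112),t(493,133),T),((59,-99,112),t(720,131),T),((59,99,112),s(148,239),S),((59,99,0),s(160,313),S),((-59,99,0),s(250,268),S)]
print(*fit(o,[.6,-.2,0],0))
o=[((-25,40,23),t(317,366),T),((25,40,23),t(299,312),T),((25,-40,23),t(383,288),T),((-25,-40,23),t(399,342),T),((25,40,23),s(374,347),S),((-25,40,23),s(400,318),S),((25,-40,23),s(310,309),S),((11,-32,51),s(325,284),S),((-11,-32,51),s(340,270),S),((-11,32,51),s(391,300),S),((11,32,51),s(378,320),S)]
print(*fit(o,[.5,0,16],0))
print("stand corners base",[atz(t(*c),T,.0) for c in[(17,214),(197,183),(216,303),(35,335)]])
for a,c in[((77,215),(90,293)),((121,205),(137,292)),((168,196),(185,280))]: print([atz(t(*q),T,.071) for q in(a,c)])
o=r.get_obs();print(R.from_rotvec(o["orientation"]).as_matrix())
E
```

```text
railNL [ 0.4573 -0.1102  0.1091] 0.8770974113976802
railNR [ 0.4573 -0.3087  0.1095] 2.338365490599671
rimFL [ 0.5953 -0.1102  0.1111] 0.13897081126766803
tab? [ 0.6346 -0.2049  0.3305] 24.662646312224346
matFL [0.6436 0.0835 0.0014] 0.7682684615720059
matFR [ 0.6449 -0.0783 -0.0018] 1.4203470892999441
matNR [ 0.5256 -0.0783 -0.0032] 0.020163630345119938
matNL [ 0.5248  0.0812 -0.0014] 0.015612858057087859
[ 0.537  -0.2088  0.3068] [[-0.1351  0.0744]
 [-0.4016 -0.8879]
 [-0.681   0.1161]
 [-1.1658 -0.7055]
 [-0.3257 -0.1021]
 [-0.2914  0.7774]
 [ 0.031  -0.0941]
 [-1.2952  0.6103]
 [ 0.3978 -0.7528]]
[ 0.4354  0.0168 15.8694] [[-2.4184 -0.6477]
 [-0.9681 -0.2451]
 [-0.9121 -0.0976]
 [-1.3405 -0.6807]
 [-0.1564 -1.4628]
 [ 1.1423 -1.8547]
 [-0.2443 -1.8345]
 [ 0.0291 -0.9388]
 [-0.6506 -0.368 ]
 [-0.2296 -0.2567]
 [-0.2753 -2.9858]]
stand corners base [array([0.5419, 0.3287, 0.    ]), array([0.5725, 0.1598, 0.    ]), array([0.4582, 0.1388, 0.    ]), array([0.428 , 0.3058, 0.    ])]
[array([0.529 , 0.2541, 0.071 ]), array([0.4601, 0.2396, 0.071 ])]
[array([0.5382, 0.2157, 0.071 ]), array([0.4611, 0.1987, 0.071 ])]
[array([0.5464, 0.1745, 0.071 ]), array([0.4717, 0.1572, 0.071 ])]
[[-0.9515  0.3077 -0.0003]
 [ 0.3077  0.9515 -0.0013]
 [-0.0001 -0.0014 -1.    ]]
```

```bash
python3 -c "
from h import *
print(go([.46,.2,.29],10),go([.45,.02,.22],16))"
```

```text
(array([-37.61, -34.28,  -4.49,  62.08]), np.float64(72.08058388135515)) (array([-42.2 , -51.71,   2.53,  56.08]), np.float64(72.08058388135515))
```

{"method": "move_arm", "body": {"rows": [-37.6,-34.3,-4.5,62,-37.6,-34.3,-4.5,62,-37.6,-34.3,-4.5,62,-37.6,-34.3,-4.5,62,-37.6,-34.3,-4.5,62,-37.6,-34.3,-4.5,62,-37.6,-34.3,-4.5,62,-37.6,-34.3,-4.5,62,-37.6,-34.3,-4.5,62,-37.6,-34.3,-4.5,62]}}

```text
clock: 1.4
tcp_pos: [0.4599, 0.2, 0.2902]
orientation: [-2.019, -2.406, -0.0]
contact_force: [0.3, 0.9, 0.0]
grip_width: 0.0851
gripper_force: 0.0
```

{"method": "move_arm", "body": {"rows": [0,0,0,0,0,0,0,0]}}

```text
clock: 1.65
tcp_pos: [0.4591, 0.2018, 0.29]
orientation: [-2.014, -2.411, 0.001]
contact_force: [-0.5, 0.2, -0.9]
grip_width: 0.085
gripper_force: 0.0
```

```bash
python3 - <<'E'
from h import *
import pickle
st()
p=r.camera_params("wrist");im=r.grab_frame("wrist");cv2.imwrite("pics/w1.png",im);pickle.dump(p,open("w1.pkl","wb"))
print(go([.45,.02,.22],16))
E
```

```text
t 1.65 tcp [0.4591 0.2018 0.29  ] F [-0.4718  0.172  -0.9213] w 0.085 g 0.0 
 [[-0.178, 0.984, -0.0006], [0.984, 0.178, -0.0001], [0.0, -0.0006, -1.0]] j [-0.9364  0.144   0.4471  1.9314 -0.0706  1.0818 -0.2812]
(array([-17.7 ,  -4.13,   7.01,  -5.78]), np.float64(10.224036965249669))
```

View pics/w1.png

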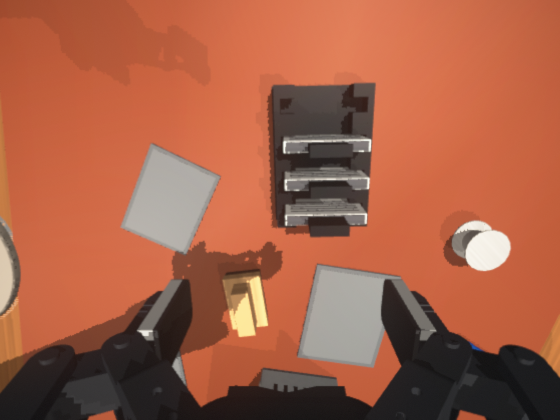

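{"method": "move_arm", "body": {"rows": [-17.7,-4.1,7,-6,-17.7,-4.1,7,-6,-17.7,-4.1,7,-6,-17.7,-4.1,7,-6,-17.7,-4.1,7,-6,-17.7,-4.1,7,-6]}}

```text
clock: 2.45
tcp_pos: [0.4512, 0.0206, 0.2207]
orientation: [1.885, 2.513, 0.002]
contact_force: [0.2, 0.1, -0.4]
grip_width: 0.0855
gripper_force: 0.0
```

```bash
python3 - <<'E'
from h import *
import pickle
st()
p=r.camera_params("wrist");im=r.grab_frame("wrist");cv2.imwrite("pics/w2.png",im);pickle.dump(p,open("w2.pkl","wb"))
a=cv2.imread("pics/w1.png")[75:255,190:390]
k=cv2.resize(a,None,fx=3,fy=3,interpolation=cv2.INTER_CUBIC);cv2.imwrite("pics/w1c.png",k)
E
```

```text
t 2.45 tcp [0.4512 0.0206 0.2207] F [ 0.1513  0.0734 -0.3756] w 0.0855 g 0.0 
 [[-0.2797, 0.9601, 0.0009], [0.9601, 0.2797, 0.0005], [0.0002, 0.001, -1.0]] j [-0.6908  0.1371  0.5615  2.1237 -0.0933  0.9028  0.2078]
```

View pics/w2.png

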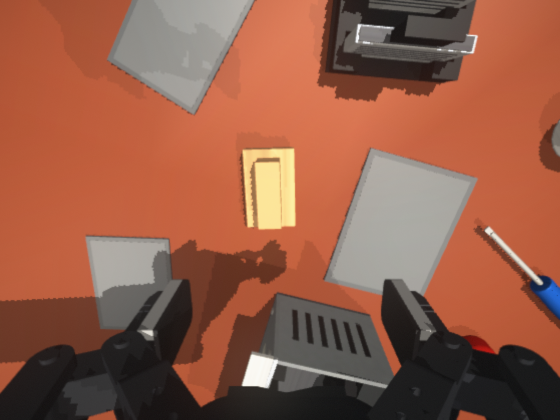

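View pics/w1c.png

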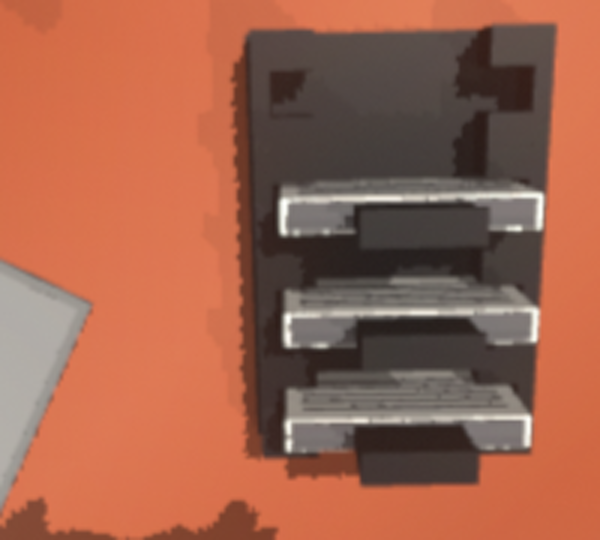

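```bash
python3 - <<'E'
from h import *
import pickle
w1=pickle.load(open("w1.pkl","rb"));w2=pickle.load(open("w2.pkl","rb"))
T=r.camera_params("top");S=r.camera_params("side")
c=lambda x,y:np.array([(x+.5)/3-.5+190,(y+.5)/3-.5+75])
o=[((-25,40,23),(243,149),w2),((25,40,23),(295,148),w2),((25,-40,23),(295,226),w2),((-25,-40,23),(247,227),w2),((-11,-32,51),(258,230),w2),((11,-32,51),(282,229),w2)]
print("block",*fit(o,[.435,.017,16],0))
M=dict(A=[(279,197),(544,193),(543,230),(280,235),(358,249),(488,245)],B=[(284,318),(538,310),(538,343),(284,348),(362,370),(480,365)],C=[(285,418),(530,415),(530,448),(285,453),(358,485),(478,485)])
L=[(-45,6,65),(45,6,65),(45,-6,65),(-45,-6,65),(-20,-6,101),(20,-6,101)]
for k,v in M.items():
    print(k,*fit([(l,c(*q),w1) for l,q in zip(L,v)],[.5,.2,10],.006))
# height check from w1 with side image: lip/case corner
t=lambda x,y:np.array([(x+.5)/2.5-.5+122,(y+.5)/2.5-.5+125]);s=lambda x,y:np.array([(x+.5)/2.5-.5+170,(y+.5)/2.5-.5+95])
print(tri([(c(279,197),w1),(t(90,306),T)]),tri([(c(543,193),w1),(s(372,478),S)]))
print("ridge z",tri([((258,230),w2),(s(340,270),S)]),tri([((282,229),w2),(s(325,284),S)]))
E
```

```text
block [ 0.4358  0.0165 17.1088] [[ 0.1829  0.5515]
 [-0.339   0.8334]
 [ 0.089   0.0787]
 [ 0.389  -0.2821]
 [ 0.3451 -1.0452]
 [-0.7514 -0.3518]]
A [ 0.4927  0.2495 11.3793] [[ 0.1949  0.4603]
 [-0.2877  0.1232]
 [-0.688  -0.3778]
 [ 0.1113 -0.4158]
 [ 0.5102 -0.2019]
 [ 0.0359  0.3318]]
B [ 0.5013  0.2102 11.7632] [[-0.0984 -1.0644]
 [-0.1122 -0.4915]
 [-0.7212 -0.501 ]
 [ 0.202  -0.1227]
 [-0.3067  1.0892]
 [ 1.5167  1.7612]]
C [ 0.5087  0.1712 11.1724] [[-0.0193  0.5172]
 [ 0.019   0.3773]
 [-0.6509 -0.3833]
 [ 0.1556 -0.937 ]
 [ 0.3939  0.359 ]
 [-0.0097 -0.1767]]
(array([0.4489, 0.2444, 0.0503]), np.float64(1.6910560414580214)) (array([0.5534, 0.2358, 0.0708]), np.float64(33.12775019116426))
ridge z (array([ 0.4339, -0.0164,  0.0517]), np.float64(1.7732559013353137)) (array([ 0.4562, -0.0105,  0.0497]), np.float64(1.0094189578382087))
```

```bash
python3 -c "
from h import *
print(go([.436,.0165,.041],17))"
```

```text
(array([ 0.03, -1.58, 17.97, -0.75]), np.float64(16.250753048408168))
```

{"method": "move_arm", "body": {"rows": [0,-1.6,4,-0.8,0,-1.6,9,-0.8,0,-1.6,13,-0.8,0,-1.6,16,-0.8,0,-1.6,18,-0.8,0,-1.6,18,-0.8,0,-1.6,18,-0.8]}}

```text
clock: 3.38
tcp_pos: [0.4359, 0.015, 0.0409]
orientation: [1.87, 2.524, 0.002]
contact_force: [0.5, 0.2, 0.8]
grip_width: 0.0855
gripper_force: 0.0
```

{"method": "move_arm", "body": {"rows": [0,0,0,0,0,0,0,0,0,0,0,0,0,0,0,0,0,0,0,0,0,0,0,0], "fingers": 0, "newtons": 50}}

```text
clock: 4.12
tcp_pos: [0.4353, 0.0144, 0.0403]
orientation: [1.871, 2.523, 0.0]
contact_force: [1.4, -0.5, 1.1]
grip_width: 0.0214
gripper_force: 54.7
```

```bash
python3 -c "
from h import *
st()
cv2.imwrite('pics/w3.png',r.grab_frame('wrist'))"
```

```text
t 4.12 tcp [0.4353 0.0144 0.0403] F [ 1.4324 -0.4717  1.0597] w 0.0214 g 54.741355776786804 
 [[-0.2904, 0.9569, 0.0003], [0.9569, 0.2904, 0.0001], [-0.0, 0.0003, -1.0]] j [-0.502   0.4629  0.3935  2.2834 -0.3981  0.4575  0.509 ]
```

```bash
python3 -c "
from h import *
print(go([.475,-.285,.30],0.3))"
```

```text
(array([-29.8 ,  -4.88, -25.97,  16.57]), np.float64(16.87476072322246))
```

{"method": "move_arm", "body": {"rows": [0,0,-3,0,0,0,-6,0,0,0,-12,0,0,0,-18,0,0,0,-24,0,0,0,-26,0]}}

```text
clock: 4.92
tcp_pos: [0.4362, 0.0143, 0.3035]
orientation: [1.87, 2.521, 0.008]
contact_force: [-0.3, -1.1, -2.2]
grip_width: 0.0209
gripper_force: 54.6
```

{"method": "move_arm", "body": {"rows": [-29.8,-4.9,0,16.6,-29.8,-4.9,0,16.6,-29.8,-4.9,0,16.6,-29.8,-4.9,0,16.6,-29.8,-4.9,0,16.6,-29.8,-4.9,0,16.6,-29.8,-4.9,0,16.6,-29.8,-4.9,0,16.6,-29.8,-4.9,0,16.6,-29.8,-4.9,0,16.6]}}

```text
clock: 6.18
tcp_pos: [0.475, -0.2843, 0.3004]
orientation: [-2.214, -2.228, -0.001]
contact_force: [0.3, -0.1, -1.0]
grip_width: 0.021
gripper_force: 54.5
```

```bash
python3 - <<'E'
from h import *
import pickle
st()
p=r.camera_params("wrist");im=r.grab_frame("wrist");cv2.imwrite("pics/w4.png",im);pickle.dump(p,open("w4.pkl","wb"))
for q in[(-79,99,112),(-79,-99,112),(59,99,112)]: print(proj([.537+q[0]/1e3,-.2088+q[1]/1e3,.112],p))
E
```

```text
t 6.17 tcp [ 0.475  -0.2843  0.3004] F [ 0.319  -0.1235 -1.0451] w 0.021 g 54.47667360305786 
 [[-0.0063, 1.0, 0.0005], [1.0, 0.0063, 0.0005], [0.0005, 0.0005, -1.0]] j [-0.2883  0.3017  0.897   1.825  -0.2594  1.1378  0.7032]
[266.7808 -16.1846]
[268.9906 214.6084]
[436.2246 -14.8605]
```

View pics/w4.png

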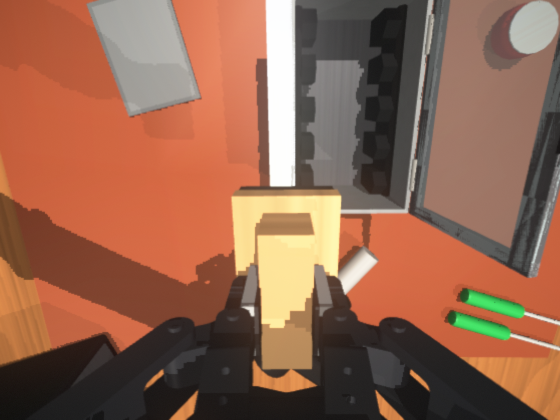

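```bash
python3 - <<'E'
from h import *
import pickle
p=pickle.load(open("w4.pkl","rb"))
for q in[(234,193),(340,192)]: print(atz(q,p,.3004-.0413+.024))
for q in[(259,217),(314,217)]: print(atz(q,p,.3004-.0413+.052))
print(atz((266.5,5),p,.112),atz((295,5),p,.112),atz((270.5,180),p,.112))
print(atz((408,212),p,.112),atz((340,212),p,.112))
print(go([.4695,-.1516,.17],0.3))
E
```

```text
[ 0.451  -0.2405  0.2831]
[ 0.4989 -0.2397  0.2831]
[ 0.4644 -0.2424  0.3111]
[ 0.485  -0.2422  0.3111]
[ 0.4576 -0.1247  0.112 ] [ 0.4812 -0.1245  0.112 ] [ 0.4598 -0.2723  0.112 ]
[ 0.5974 -0.304   0.112 ] [ 0.5293 -0.3045  0.112 ]
(array([13.28, -0.47, 13.04,  0.04]), np.float64(0.33837493405457975))
```

```bash
python3 - <<'E'
from h import *
import pickle
p=pickle.load(open("w4.pkl","rb"));im=cv2.imread("pics/w4.png")
print(im[182:206,248].sum(1).tolist());print(im[208:242,285].sum(1).tolist())
for v in range(188,202,3): print(v,atz((248,v),p,.2831)[1],atz((248,v),p,.2711)[1])
for v in(213,217,229,233,236): print(v,atz((285,v),p,.3111)[1],atz((285,v),p,.2831)[1])
E
```

```text
[419, 416, 415, 377, 272, 200, 203, 248, 327, 362, 367, 369, 371, 409, 529, 616, 623, 621, 623, 622, 622, 621, 623, 623]
[631, 631, 631, 627, 591, 465, 408, 400, 402, 408, 414, 417, 411, 403, 393, 385, 378, 373, 372, 371, 375, 382, 385, 385, 388, 392, 439, 573, 656, 662, 663, 661, 662, 660]
188 -0.23816580572184354 -0.24113349031098966
191 -0.23955618351408847 -0.2426385238378187
194 -0.24095484067720957 -0.24415251948330302
197 -0.24236184742736788 -0.2456755532538899
200 -0.24377727477399436 -0.24720770201471265
213 -0.24070633779181935 -0.24988609980494617
217 -0.24228165113567013 -0.2518367477882553
229 -0.24708499976581644 -0.25778454373317006
233 -0.24871242212566705 -0.2597997162425801
236 -0.24994178100417583 -0.2613219825437494
```

```bash
python3 - <<'E'
from h import *
import pickle
p=pickle.load(open("w4.pkl","rb"));im=cv2.imread("pics/w4.png").astype(float)
for u in(350,370,390): print(u,im[200:224,u].sum(1).astype(int).tolist())
def edges(line):
    g=np.abs(np.diff(line));return g
for v in(5,60,120,175):
    l=cv2.GaussianBlur(im[v-2:v+3].mean(0,keepdims=True),(1,1),0)[0,:,0]  # blue channel: white vs orange
    e=[]
    th=(l[280]+l[262])/2; i=np.where(l[255:282]>th)[0][0]+255; u1=i-1+(th-l[i-1])/(l[i]-l[i-1])
    th=(l[286]+l[300])/2; i=np.where(l[284:305]<th)[0][0]+284; u2=i-1+(l[i-1]-th)/(l[i-1]-l[i])
    print(v,round(u1,2),round(u2,2),atz((u1,v),p,.112)[:2],atz((u2,v),p,.112)[:2])
for v in(211,212,213,214,215): print(v,atz((370,v),p,.112))
E
```

```text
350 [322, 322, 321, 321, 319, 322, 319, 322, 342, 466, 616, 628, 595, 475, 302, 266, 268, 275, 327, 404, 410, 410, 411, 409]
370 [306, 309, 310, 309, 307, 310, 309, 311, 351, 481, 613, 624, 592, 490, 334, 292, 265, 261, 264, 279, 308, 310, 311, 308]
390 [233, 282, 296, 294, 296, 299, 300, 303, 346, 477, 604, 615, 581, 489, 416, 400, 400, 403, 402, 402, 402, 401, 399, 400]
5 265.26 294.29 [ 0.4566 -0.1247] [ 0.4806 -0.1246]
60 266.48 294.62 [ 0.4571 -0.1662] [ 0.4816 -0.166 ]
120 267.75 294.65 [ 0.4577 -0.2163] [ 0.4824 -0.2161]
175 269.23 294.73 [ 0.4586 -0.2674] [ 0.4833 -0.2672]
211 [ 0.5593 -0.3033  0.112 ]
212 [ 0.5594 -0.3043  0.112 ]
213 [ 0.5594 -0.3054  0.112 ]
214 [ 0.5595 -0.3064  0.112 ]
215 [ 0.5596 -0.3075  0.112 ]
```

{"method": "move_arm", "body": {"rows": [5,-0.2,3,-0.3,10,-0.4,6,-0.3,13.3,-0.5,10,-0.3,13.3,-0.5,13,-0.3,13.3,-0.5,13,-0.3,13.3,-0.5,13,-0.3]}}

```text
clock: 6.98
tcp_pos: [0.4698, -0.153, 0.1714]
orientation: [2.21, 2.23, 0.001]
contact_force: [1.0, 0.3, -1.3]
grip_width: 0.0214
gripper_force: 54.4
```

```bash
cat >>h.py <<'E'
def avgF(n=6):
    L=[]
    for _ in range(n): r.grab_frame("top");L.append(r.get_obs()["contact_force"])
    return np.mean(L,0),np.std(L,0)
E
python3 - <<'E'
from h import *
st();print(avgF(8));print(go([.4695,-.151,.1525],0.6))
E
```

```text
t 6.97 tcp [ 0.4698 -0.153   0.1714] F [ 0.9586  0.2673 -1.3097] w 0.0214 g 54.366066455841064 
 [[-0.009, 1.0, 0.0015], [1.0, 0.009, -0.0006], [-0.0006, 0.0015, -1.0]] j [-0.464   0.3506  0.8012  2.0929 -0.3415  0.8275  0.5504]
(array([ 0.0117, -0.1432, -1.5157]), array([0.3892, 0.4151, 0.4283]))
(array([ 0.12,  0.02,  1.82, -0.03]), np.float64(0.5714999514020499))
```

{"method": "move_arm", "body": {"rows": [0.1,0,1.0,0,0.1,0,1.6,0,0.1,0,1.9,0,0.1,0,1.9,0]}}

```text
clock: 7.88
tcp_pos: [0.4688, -0.1509, 0.151]
orientation: [-2.209, -2.232, 0.001]
contact_force: [-1.4, 0.9, 2.6]
grip_width: 0.0213
gripper_force: 55.0
```

```bash
python3 - <<'E'
from h import *
st();print(avgF(10));st();cv2.imwrite("pics/t5.png",r.grab_frame("top"));cv2.imwrite("pics/s5.png",r.grab_frame("side"));cv2.imwrite("pics/w5.png",r.grab_frame("wrist"));print(go([.4695,-.1505,.1493],0.6))
E
```

```text
t 7.88 tcp [ 0.4688 -0.1509  0.151 ] F [-1.3686  0.9291  2.59  ] w 0.0213 g 55.04614233970642 
 [[-0.0101, 0.9999, -0.0011], [0.9999, 0.0101, 0.0006], [0.0006, -0.0011, -1.0]] j [-0.4397  0.3835  0.7734  2.1103 -0.3779  0.788   0.5795]
(array([-1.5202,  1.4851,  1.7507]), array([0.2457, 0.3499, 0.349 ]))
t 8.38 tcp [ 0.469  -0.1511  0.1513] F [-1.2496  1.659   1.4153] w 0.0207 g 54.96777534484863 
 [[-0.01, 0.9999, -0.0001], [0.9999, 0.01, 0.0001], [0.0001, -0.0001, -1.0]] j [-0.44    0.383   0.774   2.1103 -0.3776  0.7874  0.5795]
(array([ 0.06,  0.05,  0.2 , -0.02]), np.float64(0.5756994654952431))
```

```bash
python3 - <<'E'
from h import *
a=cv2.imread("pics/s5.png")[100:200,190:300];b=cv2.imread("pics/t5.png")[195:265,290:430]
a=cv2.resize(a,(440,400),interpolation=cv2.INTER_CUBIC);b=cv2.resize(b,(800,400)[:0] or (360,180),interpolation=cv2.INTER_CUBIC)
c=np.zeros((400,800,3),np.uint8);c[:,:440]=a;c[:180,440:]=b
w=cv2.resize(cv2.imread("pics/w5.png")[120:330,160:420],(272,220));c[180:,440:712]=w
cv2.imwrite("pics/c5.png",c)
E
```

```text
(no output)
```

View pics/c5.png

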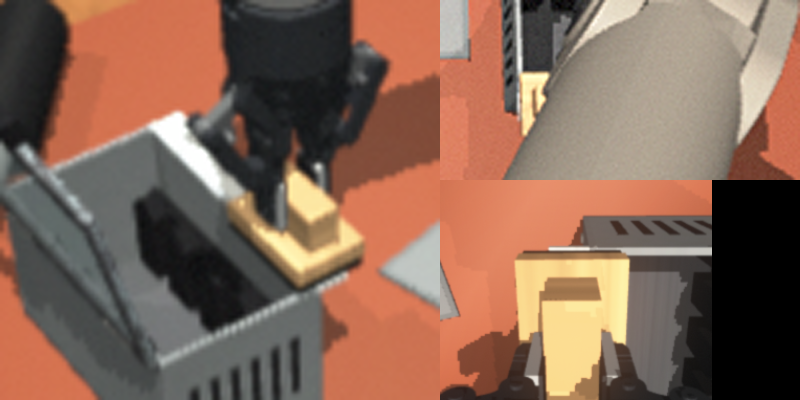

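{"method": "move_arm", "body": {"rows": [0.15,0.05,0.08,0,0.15,0.05,0.13,0,0.15,0.05,0.13,0]}}

```text
clock: 8.9
tcp_pos: [0.4699, -0.1502, 0.1502]
orientation: [2.21, 2.231, -0.0]
contact_force: [-1.4, -2.5, 3.6]
grip_width: 0.0211
gripper_force: 55.1
```

```bash
python3 - <<'E'
from h import *
st();print(avgF(8));st()
E
```

```text
t 8.9 tcp [ 0.4699 -0.1502  0.1502] F [-1.365  -2.5428  3.6188] w 0.0211 g 55.11098921298981 
 [[-0.0097, 1.0, 0.0008], [1.0, 0.0097, -0.0008], [-0.0008, 0.0008, -1.0]] j [-0.441   0.3853  0.7725  2.1107 -0.3797  0.7841  0.5783]
(array([-0.8133, -2.9477,  3.4268]), array([0.5558, 0.4812, 0.4418]))
t 9.3 tcp [ 0.47   -0.1498  0.1502] F [-0.0541 -3.32    3.2679] w 0.0211 g 55.13327121734619 
 [[-0.01, 0.9999, 0.0008], [0.9999, 0.01, -0.0004], [-0.0004, 0.0008, -1.0]] j [-0.4412  0.3852  0.7721  2.1107 -0.38    0.7842  0.5783]
```

{"method": "move_arm", "body": {"rows": [-0.9,0,0,0,-2.2,0,0,0,-3.5,0,0,0,-4.8,0,0,0,-6.1,0,0,0,-7.4,0,0,0,-8.7,0,0,0,-10,0,0,0,-11.2,0,0,0,-12,0,0,0]}}

```text
clock: 10.55
tcp_pos: [0.4707, -0.2705, 0.15]
orientation: [-2.211, -2.232, 0.0]
contact_force: [0.4, 2.6, 3.5]
grip_width: 0.0208
gripper_force: 55.2
```

```bash
python3 - <<'E'
from h import *
st();print(avgF(6));st();cv2.imwrite("pics/w6.png",r.grab_frame("wrist"));cv2.imwrite("pics/s6.png",r.grab_frame("side"));cv2.imwrite("pics/t6.png",r.grab_frame("top"))
E
```

```text
t 10.55 tcp [ 0.4707 -0.2705  0.15  ] F [0.3818 2.563  3.4758] w 0.0208 g 55.18410801887512 
 [[-0.0095, 1.0, -0.0001], [1.0, 0.0095, -0.0001], [-0.0001, -0.0001, -1.0]] j [-0.1673  0.4674  0.7439  1.998  -0.4242  0.8344  0.8246]
(array([-0.0216, -1.9302,  3.3556]), array([0.4082, 1.2853, 0.3184]))
t 10.85 tcp [ 0.4708 -0.2707  0.1503] F [ 0.2319 -2.8695  3.3757] w 0.0214 g 55.14552175998688 
 [[-0.0095, 1.0, 0.0006], [1.0, 0.0095, -0.0021], [-0.0021, 0.0006, -1.0]] j [-0.1689  0.4667  0.7452  1.9985 -0.423   0.8328  0.8234]
```

{"method": "move_arm", "body": {"rows": [1.0,0,0,0,2.3,0,0,0,3.6,0,0,0,5.0,0,0,0,6.4,0,0,0,7.8,0,0,0,9.2,0,0,0,10.6,0,0,0,12.15,0,0,0,12.15,0,0,0]}}

```text
clock: 12.25
tcp_pos: [0.4695, -0.1452, 0.1497]
orientation: [-2.205, -2.234, -0.002]
contact_force: [0.5, 3.4, 5.1]
grip_width: 0.0212
gripper_force: 55.2
```

```bash
python3 - <<'E'
from h import *
print(avgF(4));st()
w=r.grab_frame("wrist");cv2.imwrite("pics/w7.png",w)
a=cv2.imread("pics/w6.png")
cv2.imwrite("pics/c7.png",np.hstack([cv2.resize(w[160:260,200:330],(390,300),interpolation=cv2.INTER_CUBIC),cv2.resize(a[0:220,180:440],(390,330))[:300]]))
E
```

```text
(array([-0.2384,  3.6234,  3.7416]), array([0.6321, 0.3252, 0.4863]))
t 12.45 tcp [ 0.4695 -0.1472  0.1498] F [-1.0108  4.1405  4.3963] w 0.021 g 55.222057700157166 
 [[-0.0106, 0.9999, -0.0007], [0.9999, 0.0106, 0.0014], [0.0014, -0.0007, -1.0]] j [-0.4455  0.3847  0.7721  2.1123 -0.3811  0.7852  0.5757]
```

View pics/c7.png

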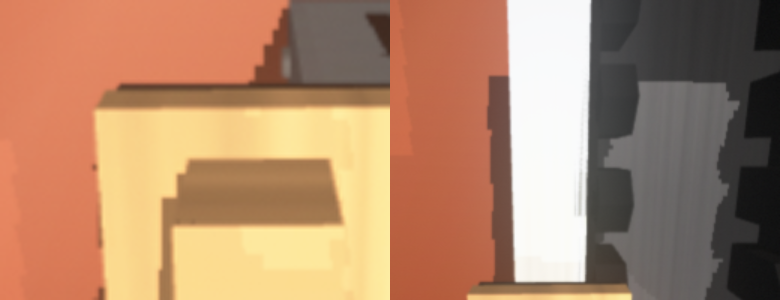

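{"method": "move_arm", "body": {"rows": [-1.0,0,0,0,-2.3,0,0,0,-3.6,0,0,0,-5.0,0,0,0,-6.4,0,0,0,-7.8,0,0,0,-9.2,0,0,0,-10.6,0,0,0,-11.8,0,0,0,-12.25,0,0,0]}}

```text
clock: 13.75
tcp_pos: [0.4706, -0.2716, 0.15]
orientation: [2.211, 2.231, -0.0]
contact_force: [1.0, 2.4, 3.7]
grip_width: 0.0206
gripper_force: 55.2
```

```bash
python3 - <<'E'
from h import *
print(avgF(4));st()
E
```

```text
(array([-0.7771, -1.0236,  3.543 ]), array([0.2322, 1.0999, 0.4109]))
t 13.95 tcp [ 0.4707 -0.2717  0.1502] F [-0.5106 -1.8725  3.5295] w 0.0209 g 55.14855086803436 
 [[-0.0096, 1.0, 0.0003], [1.0, 0.0096, -0.002], [-0.002, 0.0003, -1.0]] j [-0.1671  0.4679  0.7455  1.9975 -0.4238  0.8336  0.8257]
```

{"method": "move_arm", "body": {"rows": [1.0,0,0,0,2.3,0,0,0,3.6,0,0,0,5.0,0,0,0,6.4,0,0,0,7.8,0,0,0,9.2,0,0,0,10.6,0,0,0,11.8,0,0,0,12.3,0,0,0]}}

```text
clock: 15.2
tcp_pos: [0.4695, -0.1466, 0.1499]
orientation: [-2.209, -2.234, 0.0]
contact_force: [0.7, -2.9, 4.3]
grip_width: 0.021
gripper_force: 55.2
```

```bash
python3 - <<'E'
from h import *
print(avgF(4));st()
# toolmat center from top view
T=r.camera_params("top");t=lambda x,y:np.array([(x+.5)/2.5-.5+122,(y+.5)/2.5-.5+125])
print([atz(t(*q),T,.004)[:2] for q in[(279,110),(447,110),(447,233),(279,233)]])
print(go([.586,0,.25],0))
E
```

```text
(array([0.385 , 1.5354, 3.0727]), array([0.2524, 1.2712, 0.4508]))
t 15.4 tcp [ 0.4695 -0.1464  0.1498] F [0.7563 2.5953 2.4372] w 0.0212 g 55.211548805236816 
 [[-0.0107, 0.9999, -0.0007], [0.9999, 0.0107, 0.0019], [0.0019, -0.0006, -1.0]] j [-0.4476  0.3847  0.7729  2.1127 -0.382   0.7853  0.5752]
[array([0.6435, 0.0828]), array([ 0.6445, -0.0788]), array([ 0.5245, -0.0777]), array([0.524 , 0.0808])]
(array([ 14.53,  11.8 , -10.  ,   0.62]), np.float64(0.6156311270411241))
```

{"method": "move_arm", "body": {"rows": [0,0,-3,0,0,0,-8,0,0,0,-12,0,5,4,-12,0,10,8,-12,0,14.6,11.6,-12,0.6,14.6,11.6,-9,0.6,14.6,11.6,-4,0.6,14.6,11.6,0,0.6,14.6,11.6,0,0.6]}}

```text
clock: 16.65
tcp_pos: [0.581, -0.0004, 0.1467]
orientation: [-2.219, -2.217, 0.01]
contact_force: [-0.3, -0.1, -0.7]
grip_width: 0.0211
gripper_force: 54.4
```

```bash
python3 - <<'E'
from h import *
st();r.grab_frame("top");st();print(go([.584,-.0005,.045],0))
E
```

```text
t 16.65 tcp [ 0.581  -0.0004  0.1467] F [-0.2604 -0.0621 -0.6619] w 0.0211 g 54.402682185173035 
 [[0.0009, 1.0, -0.0083], [1.0, -0.0009, -0.0008], [-0.0008, -0.0083, -1.0]] j [-0.6334  0.5314  0.7098  1.9041 -0.4427  0.8771  0.3003]
t 16.7 tcp [ 0.5829 -0.0007  0.149 ] F [ 0.6249 -0.7849 -1.0795] w 0.021 g 54.406070709228516 
 [[0.0012, 1.0, -0.0038], [1.0, -0.0012, -0.0006], [-0.0006, -0.0038, -1.0]] j [-0.634   0.5289  0.7117  1.9013 -0.442   0.8777  0.2998]
(array([ 0.03,  0.15, 10.4 , -0.07]), np.float64(-0.06769627281154385))
```

{"method": "move_arm", "body": {"rows": [0,0.1,4,0,0,0.1,8,0,0,0.1,9.6,0,0,0.1,10.2,0,0,0.1,10.45,0,0,0.1,10.45,0]}}

```text
clock: 17.45
tcp_pos: [0.5859, -0.0004, 0.0466]
orientation: [2.221, 2.22, 0.002]
contact_force: [-1.2, 1.7, -1.3]
grip_width: 0.0213
gripper_force: 54.5
```

{"method": "move_arm", "body": {"rows": [0,0,0,0,0,0,0,0,0,0,0,0,0,0,0,0], "fingers": 1}}

```text
clock: 17.95
tcp_pos: [0.5851, -0.0004, 0.0456]
orientation: [2.222, 2.221, 0.0]
contact_force: [0.5, -0.3, -0.4]
grip_width: 0.0852
gripper_force: 0.0
```

{"method": "move_arm", "body": {"rows": [0,0,-4,0,0,0,-9,0,0,0,-15,0,0,0,-21,0,0,0,-25,0,0,0,-25,0]}}

```text
clock: 18.7
tcp_pos: [0.5868, -0.0009, 0.2989]
orientation: [2.22, 2.218, 0.009]
contact_force: [-0.2, 0.1, -0.7]
grip_width: 0.0856
gripper_force: 0.0
```

```bash
python3 - <<'E'
from h import *
import pickle
st()
p=r.camera_params("wrist");cv2.imwrite("pics/w8.png",r.grab_frame("wrist"));pickle.dump(p,open("w8.pkl","wb"))
# module C grasp
print(go([.5087,.1712,.20],101.2),go([.5087,.1712,.20],11.2))
E
```

```text
t 18.7 tcp [ 0.5868 -0.0009  0.2989] F [-0.1744  0.1196 -0.7358] w 0.0856 g 0.0 
 [[0.0006, 1.0, 0.0062], [1.0, -0.0006, 0.0015], [0.0015, 0.0062, -1.0]] j [-0.7443  0.3608  0.8385  1.7543 -0.2937  1.1503  0.1816]
(array([17.15, -7.72,  9.67, 78.78]), np.float64(-0.018198546824033053)) (array([ 17.15,  -7.72,   9.67, -11.22]), np.float64(-0.018198546824033053))
```

View pics/w8.png

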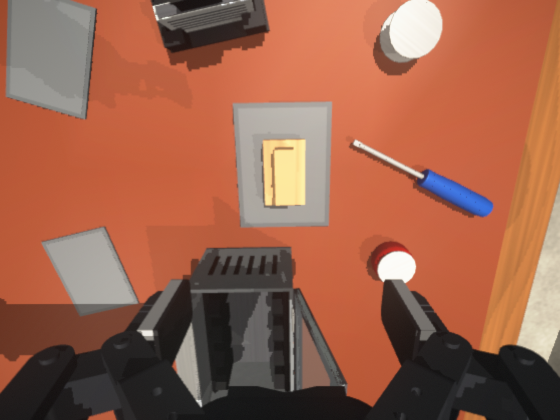

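```bash
python3 - <<'E'
from h import *
import pickle
print(go([.50,.20,.26],101.3))
p=pickle.load(open("w8.pkl","rb"));im=cv2.imread("pics/w8.png")
B=fit([((-25,40,23),(264,140),p),((25,40,23),(305,140),p),((25,-40,23),(305,206),p),((-25,-40,23),(264,206),p)],[.58,0,0],.004)
M=fit([((-60,80,4),(234,102),p),((60,80,4),(332,101),p),((60,-80,4),(328,226),p),((-60,-80,4),(241,227),p)],[.58,0,0],0)
print(B,M)
E
```

```text
(array([20.04, -8.58,  3.67, 78.68]), np.float64(-0.018198546824033053))
(array([ 0.5865,  0.0004, -0.0478]), array([[-0.6483,  0.5253],
       [ 0.6406,  0.563 ],
       [-0.6412, -0.6526],
       [ 0.6471, -0.6323]])) (array([0.5857, 0.0039, 0.5929]), array([[-0.7495,  0.2809],
       [ 0.7518,  0.2774],
       [ 0.6289, -0.3008],
       [-0.6276, -0.2902]]))
```

{"method": "move_arm", "body": {"rows": [20,-8.6,3.7,-101.3,20,-8.6,3.7,-101.3,20,-8.6,3.7,-101.3,20,-8.6,3.7,-101.3,20,-8.6,3.7,-101.3,20,-8.6,3.7,-101.3,20,-8.6,3.7,-101.3,20,-8.6,3.7,-101.3,20,-8.6,3.7,-101.3,20,-8.6,3.7,-101.3], "fingers": 0.36}}

```text
clock: 20.0
tcp_pos: [0.4981, 0.1992, 0.2567]
orientation: [0.314, -3.123, 0.002]
contact_force: [0.5, 0.1, 0.1]
grip_width: 0.031
gripper_force: 0.0
```

{"method": "move_arm", "body": {"rows": [0,0,0,0,0,0,0,0]}}

```text
clock: 20.25
tcp_pos: [0.4987, 0.1994, 0.2576]
orientation: [0.306, -3.125, 0.001]
contact_force: [0.5, 0.1, 0.0]
grip_width: 0.0307
gripper_force: 0.0
```

```bash
python3 - <<'E'
from h import *
import pickle
st()
p=r.camera_params("wrist");w=r.grab_frame("wrist");cv2.imwrite("pics/w9.png",w);pickle.dump(p,open("w9.pkl","wb"))
c=np.array([proj(q,p) for q in[(.45,.13,.07),(.45,.28,.07),(.56,.13,.07),(.56,.28,.07)]])
a=np.maximum(c.min(0).astype(int)-25,0);b=c.max(0).astype(int)+25;print(a,b)
k=min(790/(b[0]-a[0]),590/(b[1]-a[1]));k=int(k)
cv2.imwrite("pics/w9c.png",cv2.resize(w[a[1]:b[1],a[0]:b[0]],None,fx=k,fy=k,interpolation=cv2.INTER_CUBIC));print(k)
E
```

```text
t 20.25 tcp [0.4987 0.1994 0.2576] F [0.5115 0.059  0.0363] w 0.0307 g 0.0 
 [[-0.981, -0.1939, -0.0014], [-0.1939, 0.981, -0.0008], [0.0015, -0.0005, -1.0]] j [-0.8621  0.2475  0.4373  1.894  -0.1213  1.0274  1.3926]
[183 102] [404 287]
3
```

View pics/w9c.png

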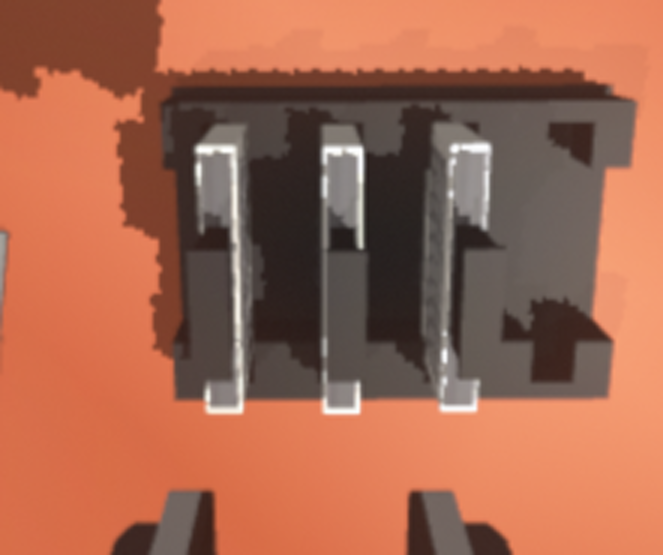

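```bash
python3 - <<'E'
from h import *
import pickle
p=pickle.load(open("w9.pkl","rb"))
c=lambda x,y:np.array([(x+.5)/3-.5+183,(y+.5)/3-.5+102])
L=[(-45,-6,65),(-45,6,65),(45,-6,65),(45,6,65),(-20,-6,101),(-20,6,101),(20,-6,101),(20,6,101)]
M=dict(C=[(197,147),(238,147),(207,411),(243,411),(188,248),(229,248),(191,380),(230,380)],B=[(323,147),(363,147),(323,412),(359,412),(329,249),(367,249),(328,381),(365,381)],A=[(449,147),(490,147),(440,410),(477,410),(463,249),(503,248),(461,380),(501,378)])
for k,v in M.items():
    o=[(l,c(*q),p) for l,q in zip(L,v)];x,e=fit(o,[.5,.2,11],.006);print(k,x,e.std(0))
    # height check
    f=least_squares(lambda y:fit(o,x,y[0])[1].ravel(),[.006]) if 0 else None
    print([ (round(z*1000),round(float(np.abs(fit(o,x,z)[1]).mean()),2)) for z in(-.004,.001,.006,.011,.016)])
E
```

```text
C [ 0.5083  0.1715 11.0056] [0.395  0.4203]
[(-4, 0.7), (1, 0.42), (6, 0.33), (11, 0.51), (16, 0.78)]
B [ 0.5007  0.2107 11.4064] [0.5294 0.3026]
[(-4, 0.72), (1, 0.47), (6, 0.32), (11, 0.52), (16, 0.82)]
A [ 0.4926  0.2495 12.1494] [0.547  0.4911]
[(-4, 0.65), (1, 0.39), (6, 0.44), (11, 0.66), (16, 0.94)]
```

```bash
python3 -c "
from h import *
print(go([.5085,.1713,.089],101.3))"
```

```text
(array([-0.42, -2.94, 16.89, -0.1 ]), np.float64(101.20305923412717))
```

{"method": "move_arm", "body": {"rows": [-0.4,-2.9,4,0,-0.4,-2.9,8,0,-0.4,-2.9,12,0,-0.4,-2.9,15,0,-0.4,-2.9,16.4,0,-0.4,-2.9,16.9,0,-0.4,-2.9,16.9,0]}}

```text
clock: 21.18
tcp_pos: [0.5093, 0.1721, 0.0901]
orientation: [-0.308, 3.125, 0.001]
contact_force: [0.4, -0.8, 0.1]
grip_width: 0.0309
gripper_force: 0.0
```

{"method": "move_arm", "body": {"rows": [0,0,0,0,0,0,0,0,0,0,0,0], "fingers": 0, "newtons": 60}}

```text
clock: 21.55
tcp_pos: [0.5095, 0.1722, 0.0905]
orientation: [-0.308, 3.125, 0.001]
contact_force: [-0.8, 0.8, 7.0]
grip_width: 0.0105
gripper_force: 58.5
```

```bash
python3 - <<'E'
from h import *
st()
print(go([.537,-.2085-.060,.22],90.7), go([.537,-.2085-.020,.22],90.7), go([.5085,.1713,.22],101.3))
E
```

```text
t 21.55 tcp [0.5095 0.1722 0.0905] F [-0.7885  0.7561  7.0187] w 0.0105 g 58.51043701171875 
 [[-0.9807, -0.1955, 0.0016], [-0.1955, 0.9807, 0.001], [-0.0018, 0.0007, -1.0]] j [-0.7332  0.4815  0.3694  2.0314 -0.2721  0.673   1.5794]
(array([  5.89, -43.75, -12.99,  10.57]), np.float64(101.27122732437853)) (array([  5.11, -39.83, -12.98,  10.57]), np.float64(101.27122732437853)) (array([  0.09,  -0.06, -12.95,  -0.03]), np.float64(101.27122732437853))
```

{"method": "move_arm", "body": {"rows": [0,0,-0.5,0,0,0,-1.5,0,0,0,-3,0,0,0,-6,0,0,0,-10,0,0,0,-14,0,0,0,-14,0,0,0,-14,0]}}

```text
clock: 22.55
tcp_pos: [0.5083, 0.1719, 0.2295]
orientation: [0.309, -3.126, -0.0]
contact_force: [0.4, -0.6, -2.1]
grip_width: 0.0108
gripper_force: 58.4
```

```bash
python3 - <<'E'
from h import *
import pickle
st()
p=r.camera_params("wrist");w=r.grab_frame("wrist");cv2.imwrite("pics/w10.png",w);pickle.dump(p,open("w10.pkl","wb"))
print(go([.538,-.2685,.23],90.7))
E
```

```text
t 22.55 tcp [0.5083 0.1719 0.2295] F [ 0.4459 -0.5726 -2.1095] w 0.0108 g 58.37705433368683 
 [[-0.9807, -0.1957, -0.0004], [-0.1957, 0.9807, 0.0002], [0.0003, 0.0003, -1.0]] j [-0.8181  0.2808  0.455   1.9281 -0.1491  0.9654  1.4745]
(array([  5.67, -43.76,  -0.1 ,  10.58]), np.float64(101.28089458534902))
```

View pics/w10.png

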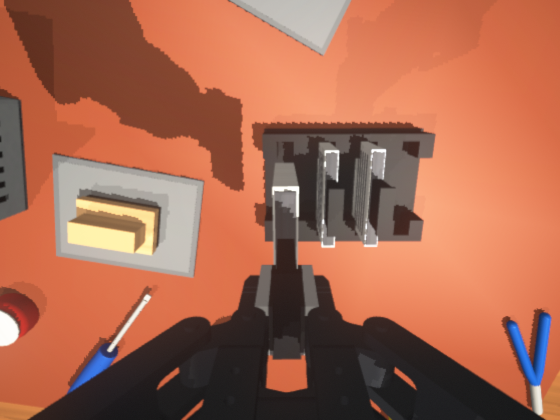

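```bash
python3 - <<'E'
from h import *
import pickle
p=pickle.load(open("w10.pkl","rb"));w=cv2.imread("pics/w10.png").astype(int).sum(2)
print(w[180:196,280].tolist(),w[192,268:304].tolist())
P=atz((286,188),p,.210);Rm=R.from_rotvec(r.get_obs()["orientation"]).as_matrix();print(P,(Rm.T@(P-r.get_obs()["tcp_pos"]))*1000)
E
```

```text
[387, 384, 385, 384, 381, 407, 601, 750, 761, 761, 750, 548, 367, 372, 376, 379] [240, 240, 248, 354, 638, 738, 507, 362, 349, 351, 355, 367, 367, 369, 372, 368, 356, 362, 363, 364, 362, 360, 358, 359, 362, 362, 360, 406, 659, 761, 746, 339, 137, 133, 136, 135]
[0.4637 0.1633 0.21  ] [45.0134  0.4501 18.8848]
```

{"method": "move_arm", "body": {"rows": [5.7,-43.8,-0.2,10.6,5.7,-43.8,-0.2,10.6,5.7,-43.8,-0.2,10.6,5.7,-43.8,-0.2,10.6,5.7,-43.8,-0.2,10.6,5.7,-43.8,-0.2,10.6,5.7,-43.8,-0.2,10.6,5.7,-43.8,-0.2,10.6,5.7,-43.8,-0.2,10.6,5.7,-43.8,-0.2,10.6]}}

```text
clock: 23.85
tcp_pos: [0.5387, -0.2666, 0.2306]
orientation: [0.022, -3.14, -0.002]
contact_force: [0.2, 0.3, -1.4]
grip_width: 0.0103
gripper_force: 58.6
```

{"method": "move_arm", "body": {"rows": [0,0,0,0,0,0,0,0]}}

```text
clock: 24.1
tcp_pos: [0.5388, -0.2677, 0.2315]
orientation: [-0.021, 3.141, 0.001]
contact_force: [0.3, 0.4, -1.7]
grip_width: 0.0106
gripper_force: 58.6
```

```bash
python3 - <<'E'
from h import *
import pickle
st()
p=r.camera_params("wrist");w=r.grab_frame("wrist");cv2.imwrite("pics/w11.png",w);pickle.dump(p,open("w11.pkl","wb"))
# rail edges in wrist view: image rows ~ x direction
print([ [round(float(v),1) for v in proj(q,p)] for q in[(.458,-.25,.112),(.482,-.25,.112),(.458,-.3075,.112),(.458,-.109,.112)]])
for u in (200,240,340,380): 
    g=w[:,u,0].astype(int);d=np.abs(np.diff(g));print(u,[(int(i),int(g[i+1]-g[i])) for i in np.where(d[:330]>35)[0]])
print(go([.538,-.2685,.16],90.7))
E
```

```text
t 24.1 tcp [ 0.5388 -0.2677  0.2315] F [ 0.2677  0.4124 -1.6927] w 0.0106 g 58.584882616996765 
 [[-0.9999, -0.0134, 0.0001], [-0.0134, 0.9999, 0.0004], [-0.0001, 0.0004, -1.0]] j [-0.1169  0.4227  0.6318  1.7844 -0.2874  1.0277  2.2075]
[[312.3, 105.8], [311.0, 140.4], [231.1, 104.5], [511.3, 108.6]]
200 []
240 [(105, 63), (106, 92), (130, -61), (140, -40)]
340 [(105, 59), (106, 89), (141, -122), (142, -40), (274, 45), (278, -58)]
380 [(3, -41), (105, 63), (106, 90), (141, -123), (142, -40), (274, 47), (278, -64)]
(array([ 0.08, -0.05,  7.16,  0.05]), np.float64(90.74685379411996))
```

```bash
python3 - <<'E'
from h import *
import pickle
p=pickle.load(open("w11.pkl","rb"));w=cv2.imread("pics/w11.png")[:,:,0].astype(int)
for v in(112,118,135): 
    d=np.diff(w[v]);print(v,[(int(i),int(d[i])) for i in np.where(np.abs(d)>30)[0]])
for u in(228,230,232,510,513): print(u,atz((u,118),p,.112))
E
```

```text
112 [(231, 55), (232, 92), (233, 37), (510, -60), (511, -76)]
118 [(231, 32), (232, 99), (233, 59), (509, -76), (510, -55)]
135 [(233, 45), (234, 44), (250, 38), (505, -55), (506, -79)]
228 [ 0.4672 -0.3101  0.112 ]
230 [ 0.4672 -0.3086  0.112 ]
232 [ 0.4671 -0.3072  0.112 ]
510 [ 0.4644 -0.1085  0.112 ]
513 [ 0.4643 -0.1063  0.112 ]
```

{"method": "move_arm", "body": {"rows": [0,0.05,2,0,0,0.05,4,0,0,0.05,6,0,0,0.05,7.5,0,0,0.05,8.3,0,0,0.05,9.1,0,0,0.05,9.9,0,0,0.05,9.9,0]}}

```text
clock: 25.15
tcp_pos: [0.5382, -0.2679, 0.1318]
orientation: [0.019, -3.141, -0.001]
contact_force: [0.0, 0.8, -2.1]
grip_width: 0.0104
gripper_force: 59.1
```

```bash
python3 -c "
from h import *
print(avgF(4));st()"
```

```text
(array([-0.0583,  1.0034, -2.1014]), array([0.7809, 0.4571, 0.4698]))
t 25.35 tcp [ 0.5385 -0.2682  0.1327] F [ 1.2295  1.0314 -1.6166] w 0.0108 g 59.082462787628174 
 [[-0.9999, -0.0117, 0.0001], [-0.0117, 0.9999, 0.0001], [-0.0001, 0.0001, -1.0]] j [-0.0585  0.5422  0.5644  1.8639 -0.3786  0.8434  2.2795]
```

{"method": "move_arm", "body": {"rows": [0,0.03,0.8,0,0,0.03,1.6,0,0,0.03,2.4,0,0,0.03,3.2,0,0,0.03,3.8,0,0,0.03,4.2,0,0,0.03,4.4,0,0,0.03,4.4,0]}}

```text
clock: 26.35
tcp_pos: [0.5383, -0.2679, 0.0895]
orientation: [-0.018, 3.142, 0.002]
contact_force: [-4.1, 3.3, 9.4]
grip_width: 0.01
gripper_force: 60.0
```

```bash
python3 -c "
from h import *
print(avgF(4));st()"
```

```text
(array([-4.239 ,  3.2151,  9.8176]), array([0.1834, 0.6347, 0.2854]))
t 26.55 tcp [ 0.5383 -0.2679  0.0895] F [-4.0222  3.8712  9.8802] w 0.0104 g 59.96934771537781 
 [[-0.9999, -0.0115, 0.0002], [-0.0115, 0.9999, 0.0009], [-0.0002, 0.0009, -1.0]] j [-0.0279  0.6001  0.5253  1.8865 -0.4219  0.7665  2.3133]
```

{"method": "move_arm", "body": {"rows": [0,0,0,0,0,0,0,0,0,0,0,0], "fingers": 0.34}}

```text
clock: 26.92
tcp_pos: [0.5386, -0.2681, 0.0885]
orientation: [-0.019, 3.141, -0.0]
contact_force: [0.0, -0.1, -0.1]
grip_width: 0.0291
gripper_force: 0.0
```

{"method": "move_arm", "body": {"rows": [0,0,-3,0,0,0,-8,0,0,0,-13,0,0,0,-17,0,0,0,-17,0]}}

```text
clock: 27.55
tcp_pos: [0.5401, -0.2692, 0.2619]
orientation: [-0.018, 3.135, -0.003]
contact_force: [0.2, 1.1, -0.4]
grip_width: 0.0291
gripper_force: 0.0
```

```bash
python3 - <<'E'
from h import *
st()
w=r.grab_frame("wrist");cv2.imwrite("pics/w12.png",w)
import pickle;pickle.dump(r.camera_params("wrist"),open("w12.pkl","wb"))
print(go([.501,.2104,.26],101.4))
E
```

```text
t 27.55 tcp [ 0.5401 -0.2692  0.2619] F [ 0.2481  1.0882 -0.3944] w 0.0291 g 0.0 
 [[-0.9999, -0.0115, 0.0063], [-0.0116, 0.9999, -0.0019], [-0.0063, -0.002, -1.0]] j [-0.1345  0.3921  0.6538  1.7531 -0.2681  1.0799  2.1911]
(array([  3.25,  47.92,  -0.07, -10.72]), np.float64(90.67762586427051))
```

{"method": "move_arm", "body": {"rows": [3.3,47.9,0,-10.7,3.3,47.9,0,-10.7,3.3,47.9,0,-10.7,3.3,47.9,0,-10.7,3.3,47.9,0,-10.7,3.3,47.9,0,-10.7,3.3,47.9,0,-10.7,3.3,47.9,0,-10.7,3.3,47.9,0,-10.7,3.3,47.9,0,-10.7]}}

```text
clock: 28.85
tcp_pos: [0.4993, 0.2096, 0.2573]
orientation: [0.311, -3.124, 0.003]
contact_force: [-0.2, -0.6, -0.3]
grip_width: 0.0291
gripper_force: 0.0
```

{"method": "move_arm", "body": {"rows": [0,0,0,0,0,0,0,0]}}

```text
clock: 29.1
tcp_pos: [0.5001, 0.2094, 0.2584]
orientation: [0.308, -3.126, 0.0]
contact_force: [0.1, -0.2, -0.3]
grip_width: 0.0292
gripper_force: 0.0
```

```bash
python3 - <<'E'
from h import *
st()
import pickle
p=r.camera_params("wrist");w=r.grab_frame("wrist");cv2.imwrite("pics/w13.png",w);pickle.dump(p,open("w13.pkl","wb"))
print(go([.501,.2104,.09],101.4))
# check that B's case-top -x corner edges are where expected
def W(l,x):a=np.radians(x[2]);return [x[0]+(np.cos(a)*l[0]-np.sin(a)*l[1])/1e3,x[1]+(np.sin(a)*l[0]+np.cos(a)*l[1])/1e3,.006+l[2]/1e3]
for x in[(.501,.2104,11.4),(.4927,.2495,11.6)]:
    q=np.array([proj(W(l,x),p) for l in[(-45,-6,65),(-45,6,65)]]);print(q)
    v=int(q[:,1].mean())+4; g=w[v].astype(int).sum(1);a,b=int(q[0,0]),int(q[1,0]);print(v,[(i,int(g[i])) for i in range(a-4,b+5) if g[i]>560])
    u=int(q[:,0].mean());g=w[:,u].astype(int).sum(1);print([(i,int(g[i])) for i in range(v-12,v+8) if g[i]>560])
E
```

```text
t 29.1 tcp [0.5001 0.2094 0.2584] F [ 0.0759 -0.2395 -0.2959] w 0.0292 g 0.0 
 [[-0.9808, -0.1952, -0.0001], [-0.1952, 0.9808, -0.0002], [0.0001, -0.0001, -1.0]] j [-0.8636  0.2541  0.423   1.8823 -0.1206  1.0302  1.3769]
(array([-0.1 ,  0.05, 16.85, -0.12]), np.float64(101.27831161978555))
[[280.3474 146.5993]
 [293.1409 146.5863]]
150 [(280, 564), (281, 731), (292, 606), (293, 624)]
[(147, 657), (148, 723), (149, 598)]
[[322.8148 146.1333]
 [335.6245 146.0711]]
150 [(335, 618)]
[(146, 695), (147, 750), (148, 641)]
```

Module B is where expected; grasp it.

{"method": "move_arm", "body": {"rows": [-0.1,0.05,4,0,-0.1,0.05,8,0,-0.1,0.05,12,0,-0.1,0.05,15,0,-0.1,0.05,16.4,0,-0.1,0.05,16.8,0,-0.1,0.05,16.8,0]}}

```text
clock: 30.02
tcp_pos: [0.5014, 0.2115, 0.0912]
orientation: [-0.311, 3.125, 0.001]
contact_force: [-0.6, 0.4, 0.3]
grip_width: 0.0292
gripper_force: 0.0
```

{"method": "move_arm", "body": {"rows": [0,0,0,0,0,0,0,0,0,0,0,0], "fingers": 0, "newtons": 60}}

```text
clock: 30.4
tcp_pos: [0.5015, 0.2117, 0.0916]
orientation: [-0.311, 3.124, 0.002]
contact_force: [-0.4, -0.1, 6.8]
grip_width: 0.0105
gripper_force: 58.5
```

{"method": "move_arm", "body": {"rows": [0,0,-0.5,0,0,0,-1.5,0,0,0,-3,0,0,0,-6,0,0,0,-10,0,0,0,-14,0,0,0,-14,0,0,0,-14,0]}}

```text
clock: 31.4
tcp_pos: [0.5002, 0.2112, 0.2305]
orientation: [0.312, -3.126, -0.0]
contact_force: [-0.3, -0.2, -2.5]
grip_width: 0.0104
gripper_force: 58.4
```

```bash
cat >>h.py <<'E'
def held():
    "held module: end-edge of case top, in tool mm (expect x 45)"
    import pickle
    p=r.camera_params("wrist");w=r.grab_frame("wrist");g=w.astype(int).sum(2)
    o=r.get_obs();Rm=R.from_rotvec(o["orientation"]).as_matrix();cols=[]
    for u in range(278,296,3):
        i=np.where(g[170:215,u]>600)[0];cols.append(i[0]+170 if len(i) else -1)
    P=atz((286,np.median(cols)),p,o["tcp_pos"][2]-.0195);print("edge rows",cols,(Rm.T@(P-o["tcp_pos"])*1000))
E
python3 - <<'E'
from h import *
st();held()
print(go([.5385,-.2280,.23],90.75))
E
```

```text
t 31.4 tcp [0.5002 0.2112 0.2305] F [-0.2777 -0.2132 -2.5391] w 0.0104 g 58.39936137199402 
 [[-0.9803, -0.1974, -0.0004], [-0.1974, 0.9803, 0.0002], [0.0003, 0.0003, -1.0]] j [-0.8628  0.2884  0.4242  1.9112 -0.1427  0.9714  1.3963]
edge rows [np.int64(187), np.int64(187), np.int64(187), np.int64(187), np.int64(187), np.int64(187)] [45.312   0.4395 19.5723]
(array([  4.88, -43.8 ,   0.  ,  10.63]), np.float64(101.38392453794978))
```

{"method": "move_arm", "body": {"rows": [4.9,-43.7,0,10.6,4.9,-43.7,0,10.6,4.9,-43.7,0,10.6,4.9,-43.7,0,10.6,4.9,-43.7,0,10.6,4.9,-43.7,0,10.6,4.9,-43.7,0,10.6,4.9,-43.7,0,10.6,4.9,-43.7,0,10.6,4.9,-43.7,0,10.6]}}

```text
clock: 32.7
tcp_pos: [0.5389, -0.2247, 0.2297]
orientation: [0.025, -3.14, -0.002]
contact_force: [0.5, -0.1, -0.8]
grip_width: 0.0104
gripper_force: 58.7
```

{"method": "move_arm", "body": {"rows": [0,0,0,0,0,0,0,0]}}

```text
clock: 32.95
tcp_pos: [0.5391, -0.2258, 0.2305]
orientation: [-0.024, 3.141, 0.0]
contact_force: [-0.7, -0.6, -2.4]
grip_width: 0.0104
gripper_force: 58.7
```

```bash
python3 - <<'E'
from h import *
st();held();print(go([.5383,-.2272,.1325],90.7))
E
```

```text
t 32.95 tcp [ 0.5391 -0.2258  0.2305] F [-0.7359 -0.606  -2.4328] w 0.0104 g 58.71337831020355 
 [[-0.9999, -0.015, 0.0001], [-0.015, 0.9999, 0.0003], [-0.0001, 0.0003, -1.0]] j [-0.1862  0.3898  0.6194  1.8255 -0.264   1.0093  2.1256]
edge rows [np.int64(187), np.int64(187), np.int64(187), np.int64(187), np.int64(187), np.int64(187)] [45.8966  0.5341 19.4903]
(array([ 0.08, -0.12,  9.81,  0.15]), np.float64(90.84715773296216))
```

{"method": "move_arm", "body": {"rows": [0,-0.1,2,0,0,-0.1,4,0,0,-0.1,6,0,0,-0.1,7.5,0,0,-0.1,8.3,0,0,-0.1,9.1,0,0,-0.1,9.8,0,0,-0.1,9.8,0]}}

```text
clock: 34.0
tcp_pos: [0.5386, -0.2275, 0.132]
orientation: [0.021, -3.141, -0.001]
contact_force: [-0.0, 0.2, -2.4]
grip_width: 0.0101
gripper_force: 59.1
```

```bash
python3 -c "
from h import *
print(avgF(4));st()"
```

```text
(array([-0.1864,  0.2475, -2.4103]), array([0.3388, 0.4108, 0.47  ]))
t 34.2 tcp [ 0.539  -0.2278  0.1327] F [-0.1706  0.6521 -2.6753] w 0.0102 g 59.14278209209442 
 [[-0.9999, -0.0135, 0.0001], [-0.0135, 0.9999, 0.0], [-0.0001, 0.0, -1.0]] j [-0.1224  0.5141  0.5525  1.9032 -0.3598  0.8232  2.2049]
```

{"method": "move_arm", "body": {"rows": [0,0.03,0.8,0,0,0.03,1.6,0,0,0.03,2.4,0,0,0.03,3.2,0,0,0.03,3.8,0,0,0.03,4.2,0,0,0.03,4.35,0,0,0.03,4.35,0]}}

```text
clock: 35.2
tcp_pos: [0.5387, -0.2279, 0.0906]
orientation: [-0.02, 3.141, 0.001]
contact_force: [-6.2, 2.4, 15.1]
grip_width: 0.0103
gripper_force: 60.5
```

```bash
python3 -c "
from h import *
print(avgF(4));st()"
```

```text
(array([-5.9192,  2.9832, 14.6114]), array([0.5743, 0.5679, 0.4125]))
t 35.4 tcp [ 0.5387 -0.2279  0.0905] F [-5.6797  3.9061 14.4779] w 0.0106 g 60.495434403419495 
 [[-0.9999, -0.0129, 0.0003], [-0.0129, 0.9999, 0.0008], [-0.0004, 0.0008, -1.0]] j [-0.0901  0.5729  0.5133  1.9256 -0.4044  0.7457  2.2405]
```

{"method": "move_arm", "body": {"rows": [0,0,0,0,0,0,0,0,0,0,0,0], "fingers": 0.34}}

```text
clock: 35.78
tcp_pos: [0.539, -0.2275, 0.0889]
orientation: [-0.021, 3.141, -0.0]
contact_force: [0.2, -1.1, -0.9]
grip_width: 0.0291
gripper_force: 0.0
```

{"method": "move_arm", "body": {"rows": [0,0,-3,0,0,0,-8,0,0,0,-13,0,0,0,-17,0,0,0,-17,0,0,0,-17,0]}}

```text
clock: 36.52
tcp_pos: [0.5386, -0.2271, 0.2583]
orientation: [0.022, -3.141, -0.001]
contact_force: [-1.2, -0.1, -0.1]
grip_width: 0.0293
gripper_force: 0.0
```

```bash
python3 - <<'E'
from h import *
st()
w=r.grab_frame("wrist");cv2.imwrite("pics/w14.png",w)
import pickle;pickle.dump(r.camera_params("wrist"),open("w14.pkl","wb"))
print(go([.4927,.2495,.26],101.6))
E
```

```text
t 36.52 tcp [ 0.5386 -0.2271  0.2583] F [-1.2455 -0.0947 -0.0967] w 0.0293 g 0.0 
 [[-0.9999, -0.0138, -0.0008], [-0.0138, 0.9999, 0.0005], [0.0008, 0.0005, -1.0]] j [-0.2031  0.3614  0.6407  1.7958 -0.2441  1.0653  2.1108]
(array([  3.9 ,  47.71,  -0.18, -10.81]), np.float64(90.79024704069242))
```

{"method": "move_arm", "body": {"rows": [3.9,47.7,0,-10.8,3.9,47.7,0,-10.8,3.9,47.7,0,-10.8,3.9,47.7,0,-10.8,3.9,47.7,0,-10.8,3.9,47.7,0,-10.8,3.9,47.7,0,-10.8,3.9,47.7,0,-10.8,3.9,47.7,0,-10.8,3.9,47.7,0,-10.8]}}

```text
clock: 37.83
tcp_pos: [0.4932, 0.2477, 0.2578]
orientation: [0.316, -3.124, 0.003]
contact_force: [0.1, -0.4, 0.8]
grip_width: 0.0295
gripper_force: 0.0
```

{"method": "move_arm", "body": {"rows": [0,0,0,0,0,0,0,0]}}

```text
clock: 38.08
tcp_pos: [0.4938, 0.2477, 0.259]
orientation: [0.314, -3.126, 0.0]
contact_force: [-0.4, 0.1, 0.4]
grip_width: 0.0292
gripper_force: 0.0
```

```bash
python3 -c "
from h import *
st();print(go([.4932,.2500,.0905],101.6))"
```

```text
t 38.08 tcp [0.4938 0.2477 0.259 ] F [-0.3794  0.0898  0.3822] w 0.0292 g 0.0 
 [[-0.9801, -0.1986, -0.0001], [-0.1986, 0.9801, -0.0002], [0.0001, -0.0002, -1.0]] j [-0.9029  0.2703  0.3951  1.8575 -0.1195  1.0371  1.311 ]
(array([ 0.01,  0.24, 16.85, -0.14]), np.float64(101.45696377482196))
```

{"method": "move_arm", "body": {"rows": [0,0.15,4,0,0,0.15,8,0,0,0.15,12,0,0,0.15,15,0,0,0.15,16.4,0,0,0.15,16.85,0,0,0.15,16.85,0]}}

```text
clock: 38.95
tcp_pos: [0.4938, 0.2506, 0.0912]
orientation: [-0.316, 3.125, 0.001]
contact_force: [0.1, -0.3, 0.8]
grip_width: 0.0288
gripper_force: 0.0
```

{"method": "move_arm", "body": {"rows": [0,0,0,0,0,0,0,0,0,0,0,0], "fingers": 0, "newtons": 60}}

```text
clock: 39.33
tcp_pos: [0.4939, 0.2509, 0.0916]
orientation: [-0.316, 3.124, 0.002]
contact_force: [-1.8, -1.6, 6.7]
grip_width: 0.0107
gripper_force: 58.5
```

{"method": "move_arm", "body": {"rows": [0,0,-0.5,0,0,0,-1.5,0,0,0,-3,0,0,0,-6,0,0,0,-10,0,0,0,-14,0,0,0,-14,0,0,0,-14,0]}}

```text
clock: 40.33
tcp_pos: [0.4926, 0.2502, 0.2303]
orientation: [0.317, -3.125, 0.0]
contact_force: [-0.4, -0.4, -2.2]
grip_width: 0.0102
gripper_force: 58.4
```

```bash
python3 - <<'E'
from h import *
st();held()
print(go([.5383,-.1875,.23],90.75))
E
```

```text
t 40.33 tcp [0.4926 0.2502 0.2303] F [-0.3978 -0.426  -2.1625] w 0.0102 g 58.42430591583252 
 [[-0.9796, -0.2008, -0.0006], [-0.2008, 0.9796, -0.0001], [0.0006, 0.0, -1.0]] j [-0.9037  0.303   0.3944  1.8884 -0.1391  0.9773  1.3256]
edge rows [np.int64(185), np.int64(185), np.int64(185), np.int64(185), np.int64(185), np.int64(185)] [46.2542  0.4362 19.5853]
(array([  4.28, -43.79,  -0.01,  10.84]), np.float64(101.58527536465557))
```

{"method": "move_arm", "body": {"rows": [4.25,-43.7,0,10.8,4.25,-43.7,0,10.8,4.25,-43.7,0,10.8,4.25,-43.7,0,10.8,4.25,-43.7,0,10.8,4.25,-43.7,0,10.8,4.25,-43.7,0,10.8,4.25,-43.7,0,10.8,4.25,-43.7,0,10.8,4.25,-43.7,0,10.8]}}

```text
clock: 41.62
tcp_pos: [0.5391, -0.1842, 0.2297]
orientation: [0.026, -3.14, -0.002]
contact_force: [0.4, -0.2, -1.8]
grip_width: 0.0106
gripper_force: 58.9
```

{"method": "move_arm", "body": {"rows": [0,0,0,0,0,0,0,0]}}

```text
clock: 41.88
tcp_pos: [0.5394, -0.1852, 0.2305]
orientation: [0.024, -3.141, -0.001]
contact_force: [0.4, 0.3, -2.1]
grip_width: 0.0105
gripper_force: 58.9
```

```bash
python3 - <<'E'
from h import *
st();held();print(go([.5385,-.1872,.1325],90.75))
E
```

```text
t 41.88 tcp [ 0.5394 -0.1852  0.2305] F [ 0.3512  0.292  -2.1066] w 0.0105 g 58.89330267906189 
 [[-0.9999, -0.0151, -0.0], [-0.0151, 0.9999, 0.0003], [0.0, 0.0003, -1.0]] j [-0.2522  0.3607  0.6042  1.8578 -0.2415  0.9964  2.0402]
edge rows [np.int64(185), np.int64(185), np.int64(185), np.int64(185), np.int64(185), np.int64(185)] [46.8264  0.5191 19.4953]
(array([ 0.09, -0.17,  9.8 ,  0.09]), np.float64(90.84449567972473))
```

{"method": "move_arm", "body": {"rows": [0,-0.12,2,0,0,-0.12,4,0,0,-0.12,6,0,0,-0.12,7.5,0,0,-0.12,8.3,0,0,-0.12,9.1,0,0,-0.12,9.8,0,0,-0.12,9.8,0]}}

```text
clock: 42.92
tcp_pos: [0.539, -0.1872, 0.1321]
orientation: [0.021, -3.141, -0.0]
contact_force: [-0.4, 0.5, -1.9]
grip_width: 0.0104
gripper_force: 59.2
```

```bash
python3 -c "
from h import *
print(avgF(4));st()"
```

```text
(array([-0.137 , -0.0545, -2.2565]), array([0.6297, 0.4433, 0.1912]))
t 43.12 tcp [ 0.5393 -0.1874  0.1327] F [-0.9081 -0.5725 -2.346 ] w 0.0103 g 59.18853163719177 
 [[-0.9999, -0.0135, 0.0003], [-0.0135, 0.9999, 0.0], [-0.0003, 0.0, -1.0]] j [-0.1861  0.4892  0.5384  1.9363 -0.3407  0.8059  2.124 ]
```

{"method": "move_arm", "body": {"rows": [0,0.0,0.8,0,0,0.0,1.6,0,0,0.0,2.4,0,0,0.0,3.2,0,0,0.0,3.8,0,0,0.0,4.2,0,0,0.0,4.35,0,0,0.0,4.35,0]}}

```text
clock: 44.12
tcp_pos: [0.5391, -0.1879, 0.0906]
orientation: [-0.02, 3.141, 0.001]
contact_force: [-7.2, 2.9, 15.1]
grip_width: 0.0109
gripper_force: 60.6
```

```bash
python3 -c "
from h import *
print(avgF(4));st()"
```

```text
(array([-6.2922,  2.0782, 14.8634]), array([0.5554, 0.3805, 0.3737]))
t 44.33 tcp [ 0.5391 -0.1879  0.0905] F [-5.7794  1.8781 14.6146] w 0.0104 g 60.57232081890106 
 [[-0.9999, -0.0128, 0.0005], [-0.0128, 0.9999, 0.0007], [-0.0005, 0.0007, -1.0]] j [-0.1519  0.5502  0.4985  1.9586 -0.3871  0.7265  2.162 ]
```

{"method": "move_arm", "body": {"rows": [0,0,0,0,0,0,0,0,0,0,0,0], "fingers": 0.34}}

```text
clock: 44.7
tcp_pos: [0.5394, -0.1874, 0.0889]
orientation: [-0.022, 3.141, -0.0]
contact_force: [0.5, 0.0, -0.5]
grip_width: 0.029
gripper_force: 0.0
```

{"method": "move_arm", "body": {"rows": [0,0,-3,0,0,0,-8,0,0,0,-13,0,0,0,-19,0,0,0,-25,0,0,0,-27,0,0,0,-27,0]}}

```text
clock: 45.58
tcp_pos: [0.54, -0.1877, 0.3605]
orientation: [-0.021, 3.138, -0.0]
contact_force: [-0.4, 0.1, -0.2]
grip_width: 0.0289
gripper_force: 0.0
```

{"method": "move_arm", "body": {"rows": [0,0,0,0], "fingers": 0, "newtons": 20}}

```text
clock: 45.7
tcp_pos: [0.5387, -0.187, 0.3576]
orientation: [0.022, -3.139, -0.001]
contact_force: [-0.3, 0.6, -0.4]
grip_width: 0.0121
gripper_force: 0.0
```

```bash
python3 - <<'E'
from h import *
st();print(go([.675,-.205,.36],90.8))
t=r.grab_frame("top");s=r.grab_frame("side");cv2.imwrite("pics/t15.png",t);cv2.imwrite("pics/s15.png",s)
w=r.grab_frame("wrist");cv2.imwrite("pics/w15.png",w)
import pickle;pickle.dump(r.camera_params("wrist"),open("w15.pkl","wb"))
# cover free edge & tab expected in side image for several angles: dark tab search numerically
S=r.camera_params("side")
for th in(1.65,1.7,1.75,1.8):
    d=np.array([-np.cos(th),0,np.sin(th)]);H=np.array([.5966,-.2058,.113]);print(th,[proj(H+d*.152+np.array([0,y,0]),S).round(1).tolist() for y in(.022,-.022)],[proj(H+d*.134+np.array([0,y,0]),S).round(1).tolist() for y in(.099,-.099)])
E
```

```text
t 45.7 tcp [ 0.5387 -0.187   0.3576] F [-0.2741  0.6146 -0.4069] w 0.0121 g 0.0 
 [[-0.9999, -0.0137, -0.0021], [-0.0137, 0.9999, 0.0005], [0.0021, 0.0005, -1.0]] j [-0.3098  0.2426  0.6592  1.6977 -0.1551  1.2564  1.9682]
(array([-13.61,  -1.98,  -0.27,  -0.01]), np.float64(90.78547863662776))
1.65 [[201.0, 124.9], [191.6, 114.9]] [[219.9, 149.7], [177.9, 104.6]]
1.7 [[198.0, 126.4], [188.6, 116.3]] [[217.2, 151.1], [175.4, 105.8]]
1.75 [[195.1, 128.0], [185.8, 117.9]] [[214.6, 152.6], [173.0, 107.1]]
1.8 [[192.2, 129.8], [182.9, 119.6]] [[212.0, 154.3], [170.6, 108.5]]
```

{"method": "move_arm", "body": {"rows": [-13.6,-2,0,0,-13.6,-2,0,0,-13.6,-2,0,0,-13.6,-2,0,0,-13.6,-2,6,0,-13.6,-2,11.5,0,-13.6,-2,11.5,0,-13.6,-2,11.5,0]}}

```text
clock: 46.85
tcp_pos: [0.6758, -0.2064, 0.247]
orientation: [-0.02, 3.138, -0.001]
contact_force: [0.4, 0.1, 0.9]
grip_width: 0.0
gripper_force: 0.0
```

```bash
python3 - <<'E'
from h import *
st();o=r.get_obs();Rm=R.from_rotvec(o["orientation"]).as_matrix()
H=np.array([.5966,-.2055,.113]);rho=.115;rows=[]
for th in np.linspace(1.8,0,20):
    c=H+rho*np.array([-np.cos(th),0,np.sin(th)])+.005*np.array([np.sin(th),0,np.cos(th)])
    P=c+np.array([.011,0,.014]);rows.append((Rm.T@(P-o["tcp_pos"])*100).round(1).tolist());
for x in rows: print(x)
E
```

```text
t 46.85 tcp [ 0.6758 -0.2064  0.247 ] F [0.3563 0.0643 0.8844] w 0.0 g 0.0 
 [[-0.9999, -0.0129, 0.0031], [-0.0129, 0.9999, -0.0008], [-0.0031, -0.0009, -1.0]] j [-0.1801  0.5876  0.6021  1.5007 -0.35    1.1589  2.0672]
[3.7, 0.1, 0.9]
[4.8, 0.2, 0.7]
[5.9, 0.2, 0.5]
[7.0, 0.2, 0.5]
[8.0, 0.2, 0.5]
[9.1, 0.2, 0.7]
[10.2, 0.2, 1.0]
[11.2, 0.2, 1.3]
[12.2, 0.2, 1.8]
[13.1, 0.3, 2.3]
[14.0, 0.3, 3.0]
[14.8, 0.3, 3.7]
[15.6, 0.3, 4.5]
[16.3, 0.3, 5.3]
[16.8, 0.3, 6.3]
[17.3, 0.3, 7.2]
[17.7, 0.3, 8.2]
[18.0, 0.3, 9.3]
[18.3, 0.3, 10.4]
[18.4, 0.3, 11.4]
```

{"method": "move_arm", "body": {"rows": [2,0.1,0.5,0,3.7,0.1,0.8,0,4.8,0.2,0.7,0,5.9,0.2,0.5,0,7.0,0.2,0.5,0,8.0,0.2,0.5,0,9.1,0.2,0.7,0,10.2,0.2,1.0,0]}}

```text
clock: 47.85
tcp_pos: [0.5727, -0.2048, 0.2337]
orientation: [0.021, -3.141, -0.0]
contact_force: [1.1, -0.4, 2.1]
grip_width: 0.0003
gripper_force: 1.1
```

```bash
python3 - <<'E'
from h import *
print(avgF(2));st();o=r.get_obs();Rm=R.from_rotvec(o["orientation"]).as_matrix()
H=np.array([.5966,-.2055,.113]);rho=.115
for th in np.linspace(1.8,0,20)[6:]:
    c=H+rho*np.array([-np.cos(th),0,np.sin(th)])+.005*np.array([np.sin(th),0,np.cos(th)])
    P=c+np.array([.011,0,.014]);print((Rm.T@(P-o["tcp_pos"])*100).round(1).tolist());
w=r.grab_frame("wrist");cv2.imwrite("pics/w16.png",w)
E
```

```text
(array([-0.1725,  0.0946,  0.6318]), array([0.1939, 0.5975, 0.2935]))
t 47.95 tcp [ 0.5715 -0.2049  0.2333] F [ 0.0215 -0.5028  0.3383] w -0.0002 g 0.0 
 [[-0.9999, -0.0127, -0.0024], [-0.0127, 0.9999, 0.001], [0.0024, 0.0011, -1.0]] j [-0.2281  0.4319  0.6303  1.7676 -0.2905  1.0391  2.0916]
[-0.3, -0.1, -0.4]
[0.8, -0.1, -0.0]
[1.8, -0.0, 0.4]
[2.7, -0.0, 1.0]
[3.6, -0.0, 1.6]
[4.4, -0.0, 2.4]
[5.1, -0.0, 3.2]
[5.8, 0.0, 4.0]
[6.4, 0.0, 5.0]
[6.9, 0.0, 5.9]
[7.3, 0.0, 6.9]
[7.6, 0.0, 8.0]
[7.8, 0.0, 9.1]
[7.9, 0.0, 10.1]
```

{"method": "move_arm", "body": {"rows": [0.8,0,0.1,0,1.8,0,0.5,0,2.7,0,1.1,0,3.6,0,1.7,0,4.4,0,2.4,0,5.1,0,3.2,0,5.8,0,4.0,0,6.4,0,5.0,0,6.9,0,5.9,0]}}

```text
clock: 49.12
tcp_pos: [0.5039, -0.206, 0.1742]
orientation: [0.021, -3.141, 0.0]
contact_force: [1.0, -1.0, 1.3]
grip_width: -0.0001
gripper_force: 0.7
```

```bash
python3 - <<'E'
from h import *
st();print(go([.4926,-.2055,.1295],90.8))
w=r.grab_frame("wrist");cv2.imwrite("pics/w17.png",w);cv2.imwrite("pics/s17.png",r.grab_frame("side"))
E
```

```text
t 49.12 tcp [ 0.5039 -0.206   0.1742] F [ 1.0155 -1.0151  1.3168] w -0.0001 g 0.7271870411932468 
 [[-0.9999, -0.0134, -0.0004], [-0.0134, 0.9999, -0.0002], [0.0004, -0.0001, -1.0]] j [-0.2152  0.397   0.6188  1.9702 -0.2987  0.8651  2.1472]
(array([ 1.13,  0.07,  4.47, -0.03]), np.float64(90.76576427167934))
```

{"method": "move_arm", "body": {"rows": [0.5,0.1,1.1,0,0.8,0.1,2.1,0,1.0,0.1,3.1,0,1.1,0.1,3.9,0,1.1,0.1,4.4,0,1.1,0.1,4.5,0,1.1,0.1,4.5,0]}}

```text
clock: 50.1
tcp_pos: [0.4931, -0.205, 0.1318]
orientation: [0.02, -3.141, -0.004]
contact_force: [-7.3, 4.4, 26.3]
grip_width: -0.0003
gripper_force: 13.3
```

```bash
python3 - <<'E'
from h import *
print(avgF(3));st()
E
```

```text
(array([-7.9887,  4.2752, 26.4003]), array([0.3407, 0.2886, 0.2351]))
t 50.25 tcp [ 0.4931 -0.205   0.1318] F [-8.391   4.3527 26.4672] w -0.0002 g 13.185229195514694 
 [[-0.9999, -0.0129, -0.0003], [-0.0129, 0.9999, 0.0023], [0.0002, 0.0023, -1.0]] j [-0.1803  0.4436  0.5829  2.0238 -0.3485  0.7722  2.1954]
```

{"method": "move_arm", "body": {"rows": [0,0,-1,0,0,0,-3,0,0,0,-8,0,0,0,-14,0,4,14,-18,0,4,20,-18,0,4,26,-18,0,4,30,-18,0,4,30,-18,0]}}

```text
clock: 51.38
tcp_pos: [0.4485, 0.0966, 0.3102]
orientation: [0.023, -3.142, -0.001]
contact_force: [1.5, 0.4, 0.1]
grip_width: -0.0001
gripper_force: 0.0
```

```bash
python3 - <<'E'
from h import *
st();t=r.grab_frame("top");s=r.grab_frame("side");cv2.imwrite("pics/t18.png",t);cv2.imwrite("pics/s18.png",s)
a=cv2.resize(t[120:280,120:440],(640,320),interpolation=cv2.INTER_CUBIC);b=cv2.resize(s[90:350,170:400],(243,275));b2=cv2.resize(s[100:215,170:300],(311,275),interpolation=cv2.INTER_CUBIC)
c=np.zeros((595,640,3),np.uint8);c[:320]=a;c[320:,:243]=b;c[320:,245:556]=b2;cv2.imwrite("pics/c18.png",c)
E
```

```text
t 51.38 tcp [0.4485 0.0966 0.3102] F [1.5196 0.3643 0.1021] w -0.0001 g 0.0 
 [[-0.9999, -0.0144, -0.0], [-0.0144, 0.9999, 0.0005], [-0.0, 0.0005, -1.0]] j [-0.7865  0.0346  0.457   1.9905 -0.0175  1.1199  1.2632]
```

View pics/c18.png

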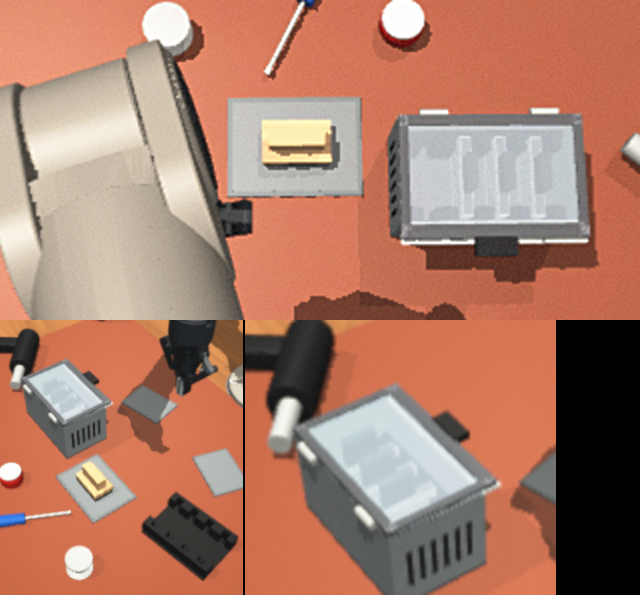

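The composite picture shows the cover shut flat on the chassis with the three modules inside. The stand is empty, and the block sits at about (297,142) on the mat, whose centre is at about (295,147).

```bash
python3 -c "
from bench import r
print(r.hand_in())"
```

```text
the job is handed in; nothing more can be done
None
```

The job is handed in (no verdict came back): the rail was rubbed left–right–left twice at about half sole travel, the block put within about 4 mm of the middle of the large mat, all three modules pushed home in slots 2, 3 and 4, and the cover pressed shut.

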